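# Pack lead-frame carriers, close the carton and punch its seals

## Robot

A 6-joint arm with a two-finger parallel gripper is mounted at the origin on the work surface. World frame = base frame: x ahead of the robot, y to its left, z up, the work surface at z = 0. Lengths are in m, angles in rad, forces in N, time in s.
With the tool pointing down it reaches from about 0.375 to 0.925 m from the base axis. Payload 5.7 kg.
Tool frame: the origin (TCP) lies at the very end of the fingers, on their centre line; the grasp point (between the pads) lies 19 mm behind it (arm.tcp_to_grasp is the distance from the TCP to the grasp point, in m); x points along the fingers, y is the direction in which the jaws open and shut, and the axes are right-handed (so a half turn about x gives the same grasp; the last joint's range is limited). The gripper opens to 88 mm and grips with 3 to 60 N. Pads are 20 mm wide; open, the fingers measure 115 mm over their backs; the gripper's body (75 mm by 178 mm) begins 61 mm behind the grasp point.
Start: joints at [1.184, 0.359, 1.51, -0, 1.272, -0.115], TCP at [0.161, 0.578, 0.223] pointing down, gripper open.
Joint ranges: [-2.97, 2.97], [-1.01, 2.36], [0.21, 2.38], [-0.96, 4.11], [0.2, 2.71], [-2.98, 2.98]. Speed limits (rad/s): [2.39, 2.39, 3.14, 3.14, 3.14, 3.14].

## Interface

Orientations are given as a unit quaternion [w, x, y, z].
In Python, from rig import sensors, viewer, arm, spotter gives the robot as it stands.
- The arm moves only by the tool carry_out, never from a script. Its argument "deltas" is a list of rows, each an object with "dp": the shift along the tool's x, y, z in cm, a list of three; "twist": the turn, a rotation vector about the tool's x, y, z in degrees, a list of three; "jaw": the finger opening in cm, from 0 to 8.78. A call has 1 to 8 rows; each row shifts and turns the commanded pose from where the row before left it, along the tool's axes as they then stand; what a row does not reach is not made up. A row lasts 1/10 s, in which the tool goes at most 50 mm and 8.59 degrees, less where a joint would pass 70% of its speed; a pose out of reach is approached as far as the arm can. A call is refused whole if a number of a shift passes 5 or a number of a turn 8.59, either way. A call with a gripper value outside its range is refused whole. The fingers move at their own pace and stop on an object; "newtons" is the grip in N (left out, the last holds). Time passes only in rows, so rows that do not move let the fingers close. It gives the time, the measured TCP pose, the force and the opening at its end, in the units of the state.
- sensors.sense(): the state, without advancing time (a new reading comes with each control period).
- viewer.capture(name): name is "scene" or "side" or "wrist"; returns a dict with "frame" (420x560x3 uint8, red, green, blue), "range_z" (420x560 float32, m along the optical axis (not along the pixel's ray), 0 where there is no reading), "vfov" (degrees; the focal length in pixels is half the picture's height over the tangent of half this angle, whatever the lens; pixels are square), "cx", "cy" (the principal point, pixels), "R" (3x3) and "t" (3): a world point X has camera coordinates R X + t. Camera axes: x right, y down, z forward; pixel columns grow to the right and rows downward; lengths in m; the calibration is good to about 2 mm. A picture is of the moment at which its call begins.
- arm.job_done(): hands the job in, once; it reports no verdict.
Trained networks look in a picture, given as the dict that the camera call returned (one of the last four; its "shot" number tells which), for a name from the list of things; names that differ only in an ending like _2 or _b are one class to them, and where a whole thing is asked for, a point or a joint stands for the part that bears it (a point fixed in the world has none). Each returns a list of dicts, best first, with "score" (0 to 1); they miss things now and then, are a little off and sometimes report something else, mostly with a low value. They report only what shows in the picture. A call takes as long as a camera call. They do not tell look-alikes from the thing itself.
- spotter.spot_in(picture, thing): "xyz" ([x, y, z] in m, in world coordinates, good to about 4 mm: the middle of the surface that is visible of it).
- spotter.cut_out(picture, thing): "mask" (420x560 bool, what is visible of it).
- spotter.landmark_of(picture, thing): "xyz" ([x, y, z] in m, in world coordinates, good to about 4 mm: a listed point, or the origin of a listed thing).
The state is a dict: "time_s": time; "joint_positions": joint angles; "qvel": joint speeds; "effort": joint torques, N m; "eef_pos": TCP position; "tcp_rot": TCP orientation; "ft_force": force on the tool from outside, world axes, zero at the start; "moment": the same for the moment, N m; "finger_gap": finger opening in m.
Only numpy, scipy, OpenCV 4.12 (cv2) and the standard library are available. Lean on these libraries where they do the work, as an engineer would, in place of code of your own. Each camera call takes 0.05 s, during which the arm holds its last target. There are 200 camera calls.

## Task

Pack every lead-frame carrier on the bench flat and side by side in the carton, fold the plain inner flap shut and then the outer flap over it. Then take the punch from its stand and, holding it square, drive both seals on the outer flap fully home with a steady, moderate push (no hammering), lifting straight off without sliding over the carton, and put the punch back upright in its stand. Leave the other things on the bench alone.

Things in the scene. Friction and masses are not known exactly. Their poses are not given: they have to be found in the camera images.
- carrier1: lead-frame carrier (two to four are present, all alike): flat aluminium plate 60 (x) x 36 (y) x 8 mm with brass lead frames on it and a grey upright grip bar along its x axis in the middle, 40 long, 12 thick (y), its top 34 mm above the underside; 60-125 g; origin: centre of the underside, z up
- carrier2: lead-frame carrier (two to four are present, all alike): flat aluminium plate 60 (x) x 36 (y) x 8 mm with brass lead frames on it and a grey upright grip bar along its x axis in the middle, 40 long, 12 thick (y), its top 34 mm above the underside; 60-125 g; origin: centre of the underside, z up
- carrier3: lead-frame carrier (two to four are present, all alike): flat aluminium plate 60 (x) x 36 (y) x 8 mm with brass lead frames on it and a grey upright grip bar along its x axis in the middle, 40 long, 12 thick (y), its top 34 mm above the underside; 60-125 g; origin: centre of the underside, z up
- carrier4: lead-frame carrier (two to four are present, all alike): flat aluminium plate 60 (x) x 36 (y) x 8 mm with brass lead frames on it and a grey upright grip bar along its x axis in the middle, 40 long, 12 thick (y), its top 34 mm above the underside; 60-125 g; origin: centre of the underside, z up
- carton: open cardboard carton fixed to the bench, outside 172 (x) x 202 (y) x 66 mm high, walls and floor 6 mm thick, inside 160 x 190; all carriers fit on its floor side by side, two by two, grip bars along x; origin: centre of its underside; its y axis points to the outer-flap side, x along the hinges; heights below are above its underside (= bench top)
- inner_flap (a joint): plain cardboard flap hinged along x on the top of the -y wall (hinge line at carton y = -101, height 68 mm), 168 wide, 100 long, 4 thick; value in rad: 0 folded flat over the opening, 1.57 upright, about 1.75 to 2.1 at the start (leaning outwards); stays where it is left, a push of about 1 N at its edge moves it
- inner_flap_edge (a point): middle of the free edge of the inner flap
- outer_flap (a joint): cardboard flap hinged along x on the top of the +y wall (hinge line at carton y = +101, height 72 mm), 172 wide, 125 long, 4 thick, carrying the two seals on its outer face; same values and stiffness as the inner flap; it lies over the inner flap when both are closed
- outer_flap_edge (a point): middle of the free edge of the outer flap
- seal_a_top (a point): centre of the mouth of the seal at carton x = -50: a square white collar, outside 26, opening 16 mm square, 5 mm high, on the outer flap 75 mm from its hinge (carton y = +26 and mouth 79 mm high when closed), with a round aluminium slug (diameter 13) inside, its top 1.5 mm below the mouth; local z out of the flap
- seal_a (a joint): how far that seal's slug is driven in, m: 0 fresh, 0.004 fully home; it yields steadily at 7 to 8 N, stops hard at 4 mm, and stays down
- seal_b_top (a point): centre of the mouth of the seal at carton x = 50: a square white collar, outside 26, opening 16 mm square, 5 mm high, on the outer flap 75 mm from its hinge (carton y = +26 and mouth 79 mm high when closed), with a round aluminium slug (diameter 13) inside, its top 1.5 mm below the mouth; local z out of the flap
- seal_b (a joint): how far that seal's slug is driven in, m: 0 fresh, 0.004 fully home; it yields steadily at 7 to 8 N, stops hard at 4 mm, and stays down
- punch: hand seal punch, 100 mm long, 0.22 kg, standing nose down in its stand: steel nose diameter 10 flat-ended, from 0 to 12 mm; shank diameter 16 to 40 mm; flange diameter 30 from 40 to 46 mm; black round grip diameter 20 from 46 to 100 mm; origin: centre of the nose's flat end, z up along the punch; at rest in the stand its origin is 6 mm above the bench
- punch_nose (a point): centre of the flat end of the punch's nose (same point as the punch's origin)
- stand: grey punch stand fixed to the bench, block 56 x 56 x 46 mm with a through hole of diameter 22 in the middle; the punch's flange rests on its top; origin: centre of the underside
- loupe: bystander, to be left alone: black eye loupe standing on end, diameter 38, 36 tall mm; origin at the underside
- frame_stack: bystander, to be left alone: small stack of bare steel lead frames, 70 x 50 x 6 mm; origin at the underside
- ring_gauge: bystander, to be left alone: dark steel disc gauge, diameter 48, 18 tall mm; origin at the underside
Not all that is in view belongs to the job. What is shaped like the carrier3 but orange is not meant.

How it is judged:
On the way, in this order (a step that is already met when the one before it is completed fails the run):
1. all carriers lie flat and released on the carton's floor, with both flaps still open (x of carrier1 in the frame of carton between -0.075 and 0.075 m and y of carrier1 in the frame of carton between -0.09 and 0.09 m and z of carrier1 in the frame of carton between 0 and 0.05 m and z of each of carrier1, carrier2, carrier3, carrier4 in the frame of carton below 0.016 m and angle between each of carrier1, carrier2, carrier3, carrier4's own z axis and vertical below 0.2 rad and linear speed of each of carrier1, carrier2, carrier3, carrier4 below 0.03 m/s and contact force between the fingers and carrier1 below 0.3 N and x of carrier2 in the frame of carton between -0.075 and 0.075 m and y of carrier2 in the frame of carton between -0.09 and 0.09 m and z of carrier2 in the frame of carton between 0 and 0.05 m and contact force between the fingers and carrier2 below 0.3 N and x of carrier3 in the frame of carton between -0.075 and 0.075 m and y of carrier3 in the frame of carton between -0.09 and 0.09 m and z of carrier3 in the frame of carton between 0 and 0.05 m and contact force between the fingers and carrier3 below 0.3 N and x of carrier4 in the frame of carton between -0.075 and 0.075 m and y of carrier4 in the frame of carton between -0.09 and 0.09 m and z of carrier4 in the frame of carton between 0 and 0.05 m and contact force between the fingers and carrier4 below 0.3 N and value of joint each of inner_flap, outer_flap above 0.9 rad), for 0.2 s.
2. the inner flap is shut, the outer one still open (value of joint inner_flap below 0.1 rad and value of joint outer_flap above 0.5 rad), for 0.1 s.
3. the outer flap is shut over it (value of joint each of inner_flap, outer_flap below 0.1 rad and value of joint each of seal_a, seal_b below 0.002 m), for 0.2 s.
4. both seals are driven home, the punch's nose upright on the last of them (value of joint each of seal_a, seal_b above 0.003 m and angle between punch's own z axis and vertical below 0.15 rad and (distance between punch_nose and seal_a_top below 0.012 m or distance between punch_nose and seal_b_top below 0.012 m)), for 0.1 s.
At the end, for the whole second after the job is handed in: every carrier present is inside the carton, both flaps are within 0.1 rad of flat, both seal slugs are in by more than 3 mm, and the punch stands upright in its stand (within 7 mm of the hole's centre, flange on the block), at rest (x of carrier1 in the frame of carton between -0.075 and 0.075 m and y of carrier1 in the frame of carton between -0.09 and 0.09 m and z of carrier1 in the frame of carton between 0 and 0.05 m and x of carrier2 in the frame of carton between -0.075 and 0.075 m and y of carrier2 in the frame of carton between -0.09 and 0.09 m and z of carrier2 in the frame of carton between 0 and 0.05 m and x of carrier3 in the frame of carton between -0.075 and 0.075 m and y of carrier3 in the frame of carton between -0.09 and 0.09 m and z of carrier3 in the frame of carton between 0 and 0.05 m and x of carrier4 in the frame of carton between -0.075 and 0.075 m and y of carrier4 in the frame of carton between -0.09 and 0.09 m and z of carrier4 in the frame of carton between 0 and 0.05 m and value of joint each of inner_flap, outer_flap below 0.1 rad and value of joint each of seal_a, seal_b above 0.003 m and horizontal distance between punch and stand below 0.007 m and angle between punch's own z axis and vertical below 0.1 rad and height (world z) of punch below 0.01 m and linear speed of punch below 0.02 m/s); the robot touches nothing.
It fails at once if the punch presses on the carton while more than 0.2 rad off square (contact force between punch and carton above 5 N and angle between punch's own z axis and vertical above 0.2 rad).
It fails at once if the punch presses or drags on the carton away from the seals (nose more than 8 mm from both) (contact force between punch and carton above 5 N and horizontal distance between punch_nose and seal_a_top above 0.008 m and horizontal distance between punch_nose and seal_b_top above 0.008 m).
It fails at once if the punch strikes the carton with more than 45 N (contact force between punch and carton above 45 N).
It fails at once if the loupe, the frame stack or the disc gauge is shifted by more than 5 cm (distance of any of loupe, frame_stack, ring_gauge from where it was at the start of the episode above 0.05 m).
Of carrier1, carrier2, carrier3, carrier4 only 2 to 4 are there at a start; the rules pass over those that are not, and their reading is None.
At some moment in a run one of carrier1, carrier2, carrier3, carrier4 may be knocked a few centimetres aside while the robot is not near it.
It also fails if it takes over 210 s, if anything falls off the work surface, if the arm or the gripper's body presses on something with over 40 N, if the wrist force passes 120 N, or if a joint passes its speed limit or range.

## Working session

There is one attempt and no reset: what is moved stays moved. The work goes in short steps, Python scripts to look and compute and a tool call to move; the robot and the scene stay as the last step left them, time stands still between calls to the robot, and variables do not carry over. Pictures are saved under pics/ and viewed, on a budget of 14 in all, crops included, one or two more only if the job needs it, and the job is handed in when it is done.

Besides the shell and the picture viewer there is one more tool, called after "Call:" by a JSON object that holds its "api" and its "payload", one argument or row to a line. carry_out: Moves the arm, as the interface text tells. Its arguments: {"type":"object","properties":{"deltas":{"type":"array","items":{"type":"object","properties":{"dp":{"type":"array","items":{"type":"number"}},"twist":{"type":"array","items":{"type":"number"}},"jaw":{"type":"number"}}}},"newtons":{"type":"number"}},"required":["deltas"]}

```bash
mkdir -p pics; ls; cat > h.py <<'E'
import numpy as np, cv2
from rig import sensors, viewer, arm, spotter
def save(p,n): cv2.imwrite('pics/'+n,p['frame'][:,:,::-1])
def K(p):
    f=p['frame'].shape[0]/2/np.tan(np.radians(p['vfov'])/2); return f,p['cx'],p['cy']
def cloud(p):
    f,cx,cy=K(p); z=p['range_z']; v,u=np.mgrid[:z.shape[0],:z.shape[1]]
    c=np.stack([(u-cx)/f*z,(v-cy)/f*z,z],-1); w=(c-p['t'])@np.array(p['R']); w[z<=0]=np.nan; return w
def proj(p,X):
    f,cx,cy=K(p); c=np.array(p['R'])@np.array(X)+p['t']; return c[0]/c[2]*f+cx,c[1]/c[2]*f+cy
E
python3 - <<'E'
from h import *
np.set_printoptions(precision=3,suppress=True)
s=sensors.sense(); print(s)
ims=[]
for n in ['scene','side']:
    p=viewer.capture(n); save(p,n+'0.png'); print(n,p['vfov'],p['cx'],p['cy'],-np.array(p['R']).T@p['t'])
    for t in ['carrier1','carton','stand','punch','loupe','frame_stack','ring_gauge','inner_flap_edge','outer_flap_edge','seal_a_top']:
        for d in spotter.landmark_of(p,t): print(t,np.round(d['xyz'],3),round(d['score'],2),np.round(proj(p,d['xyz'])))
E
```

```text
pics
{'time_s': 0.0, 'joint_positions': array([ 1.184,  0.36 ,  1.511,  0.   ,  1.273, -0.115]), 'qvel': array([-0.   ,  0.   ,  0.001,  0.   ,  0.   , -0.   ]), 'effort': array([ -0.001, -51.537, -27.073,   0.068,   0.035,  -0.   ]), 'eef_pos': array([0.161, 0.577, 0.222]), 'tcp_rot': array([ 0.7  ,  0.095,  0.701, -0.096]), 'ft_force': array([-1.023, -1.168,  0.455]), 'moment': array([-0.036, -0.009,  0.017]), 'finger_gap': 0.08797902068526772}
scene 57.37138636713941 275.98204155346656 203.68424959642203 [ 0.855 -0.626  0.627]
carrier1 [ 0.564 -0.242  0.003] 0.95 [249. 288.]
carrier1 [ 0.348 -0.287  0.002] 0.95 [153. 265.]
carrier1 [ 0.444 -0.447  0.001] 0.7 [130. 346.]
carrier1 [ 0.556 -0.369 -0.002] 0.65 [208. 339.]
carrier1 [ 0.44  -0.363  0.004] 0.6 [161. 308.]
carrier1 [0.548 0.028 0.159] 0.29 [304. 155.]
stand [ 0.637 -0.073  0.001] 0.58 [318. 247.]
stand [0.604 0.308 0.139] 0.32 [368. 115.]
punch [ 0.637 -0.07   0.009] 0.86 [318. 243.]
loupe [ 0.432 -0.121 -0.002] 0.6 [229. 231.]
frame_stack [ 0.659 -0.216 -0.001] 0.95 [298. 299.]
frame_stack [0.555 0.321 0.191] 0.37 [355. 
[... 223 characters left out ...]
[ 0.445 -0.926  0.8  ]
carrier1 [ 0.552 -0.374 -0.   ] 0.98 [303. 328.]
carrier1 [ 0.448 -0.452 -0.001] 0.86 [259. 362.]
carrier1 [ 0.44  -0.361  0.   ] 0.75 [254. 326.]
carrier1 [ 0.566 -0.241 -0.002] 0.7 [302. 284.]
carrier1 [ 0.344 -0.284 -0.001] 0.69 [214. 302.]
carton [0.553 0.163 0.002] 0.87 [283. 190.]
stand [ 0.638 -0.074  0.002] 0.93 [319. 237.]
punch [ 0.637 -0.07   0.007] 0.74 [319. 235.]
punch [0.602 0.302 0.14 ] 0.57 [294. 132.]
loupe [ 0.433 -0.125  0.002] 0.63 [249. 254.]
frame_stack [ 0.666 -0.216 -0.007] 0.63 [338. 276.]
ring_gauge [ 0.436 -0.032 -0.003] 0.48 [249. 232.]
inner_flap_edge [0.549 0.03  0.16 ] 0.75 [286. 173.]
outer_flap_edge [0.558 0.321 0.191] 0.97 [281. 116.]
```

```bash
python3 - <<'E'
import cv2
cv2.imwrite('pics/a.png',cv2.resize(cv2.imread('pics/scene0.png'),(800,600),interpolation=cv2.INTER_CUBIC))
cv2.imwrite('pics/b.png',cv2.resize(cv2.imread('pics/side0.png')[60:420,110:460],(583,600),interpolation=cv2.INTER_CUBIC))
E
```

```text
(no output)
```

View pics/a.png

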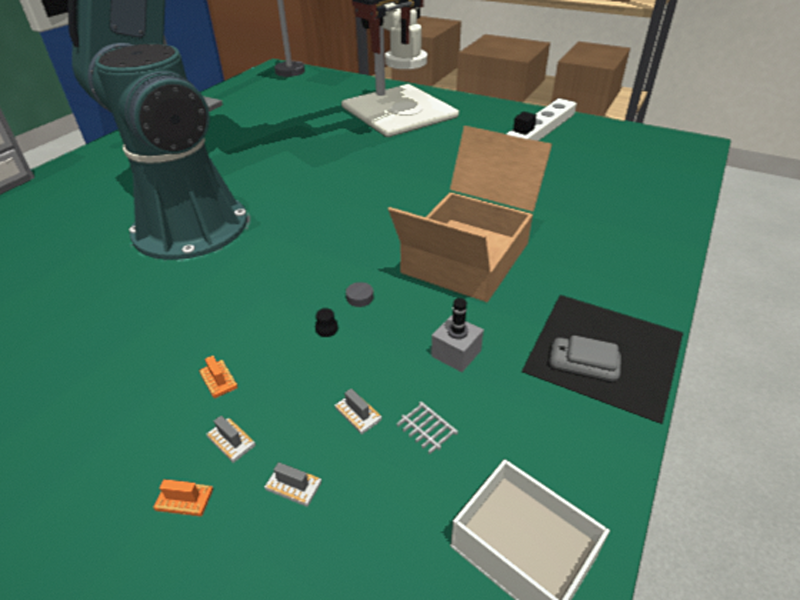

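View pics/b.png

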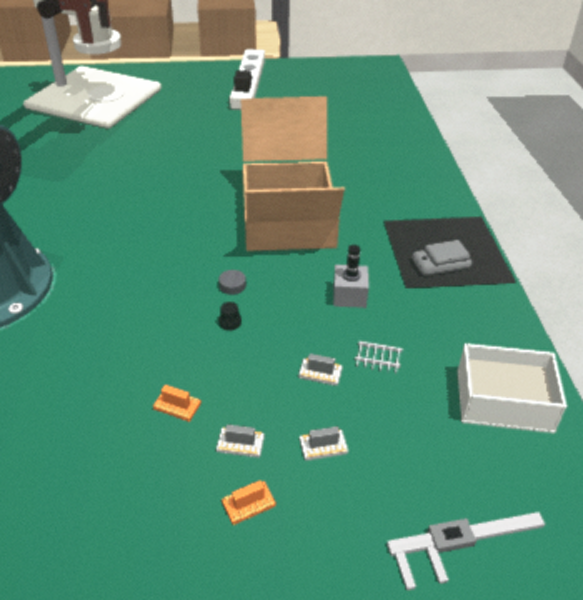

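The pictures show three grey-barred carriers at (358,410), (231,438) and (292,483) in the scene view. The two orange ones are look-alikes and stay put. The inner flap is on the near (-y) side. Next I measure the precise poses.

```bash
cat >> h.py <<'E'
def rect(P): # min-area rect of xy points in m
    (c,s,a)=cv2.minAreaRect((P[:,:2]*1e4).astype(np.float32))
    if s[0]<s[1]: s=s[::-1]; a+=90
    return np.array(c)/1e4,np.array(s)/1e4,((a+90)%180)-90
def axes(q):
    w,x,y,z=q; from scipy.spatial.transform import Rotation as R
    return R.from_quat([x,y,z,w]).as_matrix()
E
python3 - <<'E'
from h import *
np.set_printoptions(precision=4,suppress=True)
cs=[]
for n in ['scene','side']:
    p=viewer.capture(n); w=cloud(p); f=p['frame'].astype(int); cs.append((w,f))
    sat=f.max(-1)-f.min(-1)
    for c in [(.565,-.241),(.554,-.371),(.44,-.362)]:
        m=np.hypot(w[...,0]-c[0],w[...,1]-c[1])<.05
        b=w[m&(w[...,2]>.028)]; print(n,c,'bar',len(b),*rect(b),np.nanmax(b[:,2]))
        b=w[m&(w[...,2]>.004)&(w[...,2]<.06)]; print('   all',len(b),*rect(b))
    m=(abs(w[...,0]-.637)<.05)&(abs(w[...,1]+.072)<.05)
    b=w[m&(abs(w[...,2]-.046)<.003)]; print('stand top',len(b),*rect(b))
    b=w[m&(w[...,2]>.06)]; print('punch grip', b.mean(0),*rect(b),b[:,2].max())
    # carton rim
    m=(abs(w[...,0]-.553)<.1)&(abs(w[...,1]-.163)<.12)&(abs(w[...,2]-.066)<.003)
    b=w[m]; print('rim',len(b),*rect(b))
    m=(abs(w[...,0]-.553)<.12)&(w[...,1]<.13)&(w[...,1]>.01)&(w[...,2]>.075); b=w[m]; print('inner',len(b),*rect(b),b.min(0),b.max(0)); t=b[b[:,2]>b[:,2].max()-.02]; print(np.polyfit(t[:,0],t[:,1],1),np.polyfit(b[:,1],b[:,2],1))
    m=(abs(w[...,0]-.553)<.12)&(w[...,1]<.36)&(w[...,1]>.24)&(w[...,2]>.085); b=w[m]; print('outer',len(b),b.min(0),b.max(0),np.polyfit(b[:,0],b[:,1],1)); 
    U,S,V=np.linalg.svd(b-b.mean(0)); print('n',V[2],b.mean(0))
# wrist
E
```

```text
scene (0.565, -0.241) bar 127 [ 0.5656 -0.2425] [0.0411 0.0127] -20.65625 0.03586149397468946
   all 491 [ 0.571  -0.2441] [0.0758 0.0389] -15.654136657714844
scene (0.554, -0.371) bar 173 [ 0.5534 -0.3743] [0.0402 0.0124] 6.175693511962891 0.03636447604755603
   all 667 [ 0.5535 -0.3743] [0.0601 0.0366] 5.524858474731445
scene (0.44, -0.362) bar 135 [ 0.439  -0.3618] [0.0402 0.0127] -13.459381103515625 0.03588540326736391
   all 555 [ 0.4391 -0.3617] [0.0621 0.0363] -12.73590087890625
stand top 350 [ 0.6385 -0.0713] [0.0583 0.0566] 81.55418395996094
punch grip [ 0.6401 -0.0767  0.0884] [ 0.6385 -0.0726] [0.0208 0.0195] 80.2076187133789 0.10705689215001399
rim 374 [0.5519 0.1658] [0.208  0.1729] 89.59519958496094
inner 1468 [0.5491 0.0424] [0.1687 0.0398] -0.4319305419921875 [0.4646 0.0223 0.0751] [0.6334 0.0626 0.1627]
[-0.0191  0.0384] [-2.3938  0.2193]
outer 2613 [0.4666 0.2662 0.085 ] [0.64   0.3198 0.1883] [-0.0182  0.3042]
n [ 0.0167  0.9131 -0.4074] [0.5569 0.2941 0.1368]
side (0.565, -0.241) bar 80 [ 0.5652 -0.2431] [0.0403 0.0152] -22.39989471435547 0.03647549316677228
   al
[... 193 characters left out ...]
0666 0.0485] 7.106362342834473
side (0.44, -0.362) bar 106 [ 0.439  -0.3624] [0.0394 0.0135] -12.97796630859375 0.03842737434847427
   all 410 [ 0.4455 -0.351 ] [0.0728 0.0655] -5.934455871582031
stand top 188 [ 0.6388 -0.0712] [0.06   0.0545] 81.81584167480469
punch grip [ 0.6372 -0.0767  0.0886] [ 0.6376 -0.0732] [0.0222 0.0187] -86.15674066543579 0.10822159322469065
rim 226 [0.5522 0.1659] [0.2079 0.1723] 88.97195434570312
inner 1031 [0.5499 0.042 ] [0.1683 0.042 ] -0.7360687255859375 [0.4657 0.0212 0.075 ] [0.6343 0.0639 0.1639]
[-0.0165  0.037 ] [-2.3521  0.219 ]
outer 1717 [0.4681 0.2645 0.085 ] [0.6387 0.3232 0.1884] [-0.0155  0.3028]
n [ 0.0159  0.9118 -0.4104] [0.554  0.2942 0.1369]
```

```bash
cat >> h.py <<'E'
def plan(xyz,yaw):
    """net shift (cm) in present tool axes, and twist (deg) about tool x,y,z to tool-down with jaw axis at yaw deg (mod 180)"""
    from scipy.spatial.transform import Rotation as R
    s=sensors.sense(); M=axes(s['tcp_rot']); d=M.T@(np.array(xyz)-s['eef_pos'])*100
    best=None
    for k in (0,180):
        a=np.radians(yaw+k); y=np.array([np.cos(a),np.sin(a),0]); x=np.array([0,0,-1.]); T=np.stack([x,y,np.cross(x,y)],1)
        r=np.degrees(R.from_matrix(M.T@T).as_rotvec()); 
        print('to',xyz,'yaw',yaw+k,'dp',np.round(d,2),'twist',np.round(r,1))
    print('t %.1f pos %s gap %.4f F %s q1 %.2f q6 %.2f jawyaw %.1f'%(s['time_s'],np.round(s['eef_pos'],4),s['finger_gap'],np.round(s['ft_force'],1),s['joint_positions'][0],s['joint_positions'][5],np.degrees(np.arctan2(M[1,1],M[0,1]))), 'tool axes (cols):',np.round(M,3).tolist())
E
python3 -c "
from h import *
plan([.5654,-.2428,.15],69)
plan([.552,.1655,.15],-1)
p=viewer.capture('wrist');save(p,'w0.png');print(p['R'],-p['R'].T@p['t'],p['vfov'])"
```

```text
to [0.5654, -0.2428, 0.15] yaw 69 dp [  7.27 -68.21  60.98] twist [5.4 0.  0. ]
to [0.5654, -0.2428, 0.15] yaw 249 dp [  7.27 -68.21  60.98] twist [-174.6   -0.     0. ]
t 1.2 pos [0.1611 0.578  0.2226] gap 0.0876 F [ 0.7  0.2 -0.4] q1 1.18 q6 -0.12 jawyaw 74.4 tool axes (cols): [[0.0, 0.268, 0.963], [-0.0, 0.963, -0.268], [-1.0, -0.0, 0.0]]
to [0.552, 0.1655, 0.15] yaw -1 dp [  7.27 -29.24  48.73] twist [75.4  0.   0. ]
to [0.552, 0.1655, 0.15] yaw 179 dp [  7.27 -29.24  48.73] twist [-104.6   -0.     0. ]
t 1.2 pos [0.1611 0.578  0.2226] gap 0.0876 F [ 0.7  0.2 -0.4] q1 1.18 q6 -0.12 jawyaw 74.4 tool axes (cols): [[0.0, 0.268, 0.963], [-0.0, 0.963, -0.268], [-1.0, -0.0, 0.0]]
[[ 2.67840723e-01  9.63463122e-01 -3.98893298e-04]
 [ 9.29194142e-01 -2.58204535e-01  2.64440284e-01]
 [ 2.54675466e-01 -7.11985261e-02 -9.64401979e-01]] [0.09078614 0.59724532 0.38425719] 71.55802370998485
```

Call:
{"api": "carry_out", "payload": {
  "deltas": [
    {"dp":[0,-3.4,3.05],"jaw":4},
    {"dp":[0,-3.4,3.05]},
    {"dp":[0,-3.4,3.05]},
    {"dp":[0,-3.4,3.05]},
    {"dp":[0,-3.4,3.05]},
    {"dp":[0,-3.4,3.05]},
    {"dp":[0,-3.4,3.05]},
    {"dp":[0,-3.4,3.05]}
  ],
  "newtons": 25
}}

```text
invalid input
```

Call:
{"api": "carry_out", "payload": {
  "deltas": [
    {"dp":[0,-3.4,3.05]},
    {"dp":[0,-3.4,3.05]},
    {"dp":[0,-3.4,3.05]},
    {"dp":[0,-3.4,3.05]},
    {"dp":[0,-3.4,3.05]},
    {"dp":[0,-3.4,3.05]},
    {"dp":[0,-3.4,3.05]},
    {"dp":[0,-3.4,3.05]}
  ]
}}

```text
invalid input
```

Call:
{"api": "carry_out", "payload": {
  "deltas": [
    {"dp":[0,-2.5,2.3]},
    {"dp":[0,-2.5,2.3]},
    {"dp":[2,-2,2],"twist":[5.4,0,0]},
    {"dp":[2,0,0]},
    {"dp":[0,0,0]},
    {"dp":[0,0,0]}
  ]
}}

```text
invalid input
```

```bash
cat >> h.py <<'E'
def bars(name='wrist',cs=[(.565,-.243),(.554,-.374),(.439,-.362)]):
    p=viewer.capture(name); w=cloud(p); f=p['frame'].astype(int); sat=f.max(-1)-f.min(-1)
    for c in cs:
        m=(np.hypot(w[...,0]-c[0],w[...,1]-c[1])<.06)&(w[...,2]>.026)&(w[...,2]<.045)&(sat<60)
        b=w[m]
        if len(b)>20: print(name,c,len(b),*rect(b),b[:,2].max())
        else: print(name,c,'none')
    return p
E
python3 -c "
from h import *
p=bars();save(p,'w1.png');bars('side')
plan([.5654,-.2428,.011],69)"
```

```text
wrist (0.565, -0.243) none
wrist (0.554, -0.374) none
wrist (0.439, -0.362) none
side (0.565, -0.243) 87 [ 0.56570283 -0.2430366 ] [0.03890658 0.01387684] -18.39142608642578 0.03742033902279103
side (0.554, -0.374) 111 [ 0.55342573 -0.37426733] [0.04004755 0.01448235] 4.691427230834961 0.03752673700924541
side (0.439, -0.362) 115 [ 0.43914448 -0.36169888] [0.03999313 0.01445151] -12.158958435058594 0.039035039879803154
to [0.5654, -0.2428, 0.011] yaw 69 dp [ 21.17 -68.21  60.98] twist [ 5.4 -0.   0. ]
to [0.5654, -0.2428, 0.011] yaw 249 dp [ 21.17 -68.21  60.98] twist [-174.6   -0.    -0. ]
t 1.4 pos [0.1611 0.578  0.2226] gap 0.0876 F [0.4 0.3 0.6] q1 1.18 q6 -0.12 jawyaw 74.4 tool axes (cols): [[-0.0, 0.268, 0.963], [-0.0, 0.963, -0.268], [-1.0, -0.0, -0.0]]
```

View pics/w1.png

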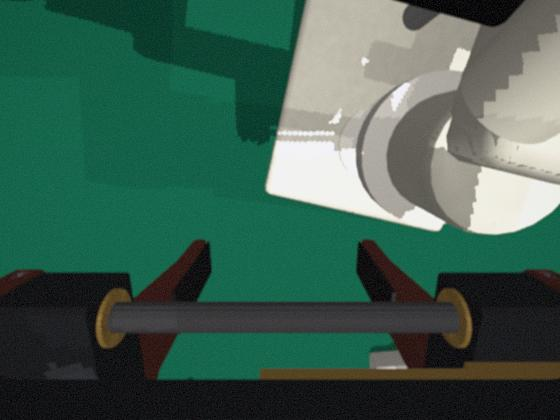

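The moves were refused, most likely because every row needs all three fields. The wrist picture only shows background, but the gripper body is clearly wide along the jaw direction.

Call:
{"api": "carry_out", "payload": {
  "deltas": [
    {"dp":[0,-3.4,3.05],"twist":[0,0,0],"jaw":4},
    {"dp":[0,-3.4,3.05],"twist":[0,0,0],"jaw":4},
    {"dp":[0,-3.4,3.05],"twist":[0,0,0],"jaw":4},
    {"dp":[0,-3.4,3.05],"twist":[0,0,0],"jaw":4},
    {"dp":[0,-3.4,3.05],"twist":[0,0,0],"jaw":4},
    {"dp":[0,-3.4,3.05],"twist":[0,0,0],"jaw":4},
    {"dp":[0,-3.4,3.05],"twist":[0,0,0],"jaw":4},
    {"dp":[0,-3.4,3.05],"twist":[0,0,0],"jaw":4}
  ],
  "newtons": 25
}}

```text
time_s: 2.15
eef_pos: [0.3237, 0.2489, 0.223]
tcp_rot: [0.701, 0.096, 0.7, -0.095]
ft_force: [1.1, -0.5, 0.2]
finger_gap: 0.0403
```

Call:
{"api": "carry_out", "payload": {
  "deltas": [
    {"dp":[0,-3.4,3.05],"twist":[0,0,0],"jaw":4},
    {"dp":[0,-3.4,3.05],"twist":[0,0,0],"jaw":4},
    {"dp":[0,-3.4,3.05],"twist":[0,0,0],"jaw":4},
    {"dp":[0,-3.4,3.05],"twist":[0,0,0],"jaw":4},
    {"dp":[0,-3.4,3.05],"twist":[0,0,0],"jaw":4},
    {"dp":[0,-3.4,3.05],"twist":[0,0,0],"jaw":4},
    {"dp":[0,-3.4,3.05],"twist":[0,0,0],"jaw":4},
    {"dp":[0,-3.4,3.05],"twist":[0,0,0],"jaw":4}
  ]
}}

```text
time_s: 2.95
eef_pos: [0.4857, -0.0791, 0.2229]
tcp_rot: [0.701, 0.096, 0.7, -0.096]
ft_force: [0.8, 1.5, 0.4]
finger_gap: 0.04
```

Call:
{"api": "carry_out", "payload": {
  "deltas": [
    {"dp":[0,-3.4,3.05],"twist":[0,0,0],"jaw":4},
    {"dp":[0,-3.4,3.05],"twist":[0,0,0],"jaw":4},
    {"dp":[2,-3.4,3.05],"twist":[0,0,0],"jaw":4},
    {"dp":[3,-3.4,3.05],"twist":[5.4,0,0],"jaw":4},
    {"dp":[0,0,0],"twist":[0,0,0],"jaw":4},
    {"dp":[0,0,0],"twist":[0,0,0],"jaw":4}
  ]
}}

```text
time_s: 3.55
eef_pos: [0.5637, -0.2376, 0.174]
tcp_rot: [0.694, 0.129, 0.696, -0.129]
ft_force: [-0.7, 0.6, 0.3]
finger_gap: 0.04
```

```bash
python3 -c "
from h import *
p=bars();save(p,'w1.png');bars('side')
plan([.5654,-.2428,.011],69)"
```

```text
wrist (0.565, -0.243) 417 [ 0.5654876  -0.24189233] [0.0403123  0.01183178] -20.880218505859375 0.03629460828703201
wrist (0.554, -0.374) 481 [ 0.55322705 -0.37342397] [0.0398469  0.01296618] 6.67841100692749 0.035670452214162054
wrist (0.439, -0.362) 624 [ 0.43876934 -0.36082168] [0.03995263 0.0131025 ] -12.707366943359375 0.03593650098473349
side (0.565, -0.243) 87 [ 0.56592603 -0.24247742] [0.0390173  0.01432581] -18.193511962890625 0.03800613997939423
side (0.554, -0.374) 114 [ 0.55331875 -0.37480476] [0.03952888 0.01331731] 6.354177951812744 0.03816251784491809
side (0.439, -0.362) 114 [ 0.43906748 -0.3618488 ] [0.03948653 0.01374488] -13.121467590332031 0.03729131878868826
to [0.5654, -0.2428, 0.011] yaw 69 dp [16.48 -0.55  0.36] twist [ 0.1 -0.  -0. ]
to [0.5654, -0.2428, 0.011] yaw 249 dp [16.48 -0.55  0.36] twist [-179.9    0.    -0. ]
t 3.6 pos [ 0.5641 -0.2364  0.1758] gap 0.0401 F [0.  0.1 0.6] q1 -0.51 q6 -1.72 jawyaw 69.1 tool axes (cols): [[-0.0, 0.357, 0.934], [0.0, 0.934, -0.357], [-1.0, 0.0, -0.0]]
```

View pics/w1.png

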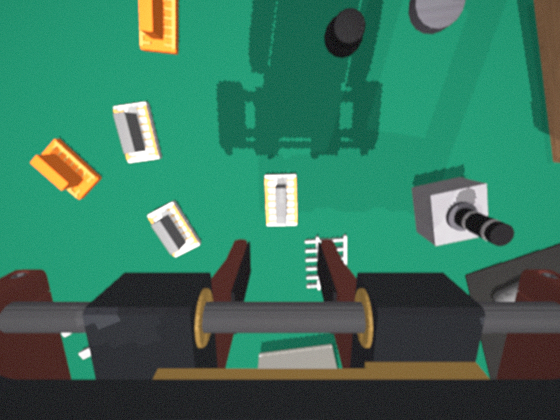

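The wrist view shows carrier 1 at (281,200), carrier 2 at (173,228) and carrier 3 at (135,131). All measurements agree, so I descend to grip carrier 1.

Call:
{"api": "carry_out", "payload": {
  "deltas": [
    {"dp":[3,-0.5,0.35],"twist":[0,0,0],"jaw":4},
    {"dp":[4,0,0],"twist":[0,0,0],"jaw":4},
    {"dp":[4,0,0],"twist":[0,0,0],"jaw":4},
    {"dp":[4,0,0],"twist":[0,0,0],"jaw":4},
    {"dp":[1.4,0,0],"twist":[0,0,0],"jaw":4},
    {"dp":[0,0,0],"twist":[0,0,0],"jaw":0.5},
    {"dp":[0,0,0],"twist":[0,0,0],"jaw":0.5},
    {"dp":[0,0,0],"twist":[0,0,0],"jaw":0.5}
  ],
  "newtons": 25
}}

```text
time_s: 4.45
eef_pos: [0.5677, -0.244, 0.0137]
tcp_rot: [0.697, 0.128, 0.694, -0.129]
ft_force: [0.7, 0.6, -0.3]
finger_gap: 0.0195
```

Call:
{"api": "carry_out", "payload": {
  "deltas": [
    {"dp":[0,0,0],"twist":[0,0,0],"jaw":0.5},
    {"dp":[-2,0,0],"twist":[0,0,0],"jaw":0.5},
    {"dp":[-4,0,0],"twist":[0,0,0],"jaw":0.5},
    {"dp":[-4,0,0],"twist":[0,0,0],"jaw":0.5},
    {"dp":[-4,0,0],"twist":[0,0,0],"jaw":0.5},
    {"dp":[-4,0,0],"twist":[0,0,0],"jaw":0.5},
    {"dp":[-4,0,0],"twist":[0,0,0],"jaw":0.5},
    {"dp":[0,0,0],"twist":[0,0,0],"jaw":0.5}
  ]
}}

```text
time_s: 5.25
eef_pos: [0.5694, -0.2453, 0.2389]
tcp_rot: [0.7, 0.127, 0.691, -0.13]
ft_force: [1.0, -0.4, 0.2]
finger_gap: 0.0122
```

```bash
python3 -c "
from h import *
C=np.array([.552,.1655])
plan([.552,.1655,.24],-1)"
```

```text
to [0.552, 0.1655, 0.24] yaw -1 dp [ -0.4   37.74 -16.32] twist [70.   0.7 -0.3]
to [0.552, 0.1655, 0.24] yaw 179 dp [ -0.4   37.74 -16.32] twist [-110.     0.4    0.8]
t 5.2 pos [ 0.5694 -0.2453  0.2389] gap 0.0122 F [ 1.  -0.4  0.2] q1 -0.52 q6 -1.72 jawyaw 69.0 tool axes (cols): [[0.011, 0.358, 0.934], [-0.006, 0.934, -0.358], [-1.0, -0.002, 0.013]]
```

Call:
{"api": "carry_out", "payload": {
  "deltas": [
    {"dp":[0,4.2,-1.8],"twist":[0,0.7,0],"jaw":0.5},
    {"dp":[0,4.2,-1.8],"twist":[0,0,0],"jaw":0.5},
    {"dp":[0,4.2,-1.8],"twist":[0,0,0],"jaw":0.5},
    {"dp":[0,4.2,-1.8],"twist":[0,0,0],"jaw":0.5},
    {"dp":[0,4.2,-1.8],"twist":[0,0,0],"jaw":0.5},
    {"dp":[0,4.2,-1.8],"twist":[0,0,0],"jaw":0.5},
    {"dp":[0,4.2,-1.8],"twist":[0,0,0],"jaw":0.5},
    {"dp":[0,4.2,-1.8],"twist":[0,0,0],"jaw":0.5}
  ]
}}

```text
time_s: 6.05
eef_pos: [0.5508, 0.1237, 0.2326]
tcp_rot: [0.691, 0.129, 0.7, -0.128]
ft_force: [0.2, 0.1, 0.3]
finger_gap: 0.0117
```

Call:
{"api": "carry_out", "payload": {
  "deltas": [
    {"dp":[0,4.2,-1.8],"twist":[0,0,0],"jaw":0.5},
    {"dp":[0,0,0],"twist":[8.5,0,0],"jaw":0.5},
    {"dp":[0,0,0],"twist":[8.5,0,0],"jaw":0.5},
    {"dp":[0,0,0],"twist":[8.5,0,0],"jaw":0.5},
    {"dp":[0,0,0],"twist":[8.5,0,0],"jaw":0.5},
    {"dp":[0,0,0],"twist":[8.5,0,0],"jaw":0.5},
    {"dp":[0,0,0],"twist":[8.5,0,0],"jaw":0.5},
    {"dp":[0,0,0],"twist":[8.5,0,0],"jaw":0.5}
  ]
}}

```text
time_s: 6.85
eef_pos: [0.5493, 0.1675, 0.2325]
tcp_rot: [0.534, 0.457, 0.543, -0.46]
ft_force: [0.6, 0.2, -0.5]
finger_gap: 0.0119
```

Call:
{"api": "carry_out", "payload": {
  "deltas": [
    {"dp":[0,0,0],"twist":[8.5,0,0],"jaw":0.5},
    {"dp":[0,0,0],"twist":[2,0,0],"jaw":0.5},
    {"dp":[0,0,0],"twist":[0,0,0],"jaw":0.5},
    {"dp":[0,0,0],"twist":[0,0,0],"jaw":0.5}
  ]
}}

```text
time_s: 7.25
eef_pos: [0.5495, 0.1675, 0.2327]
tcp_rot: [-0.492, -0.502, -0.5, 0.506]
ft_force: [-0.3, -0.3, -0.3]
finger_gap: 0.012
```

```bash
python3 -c "
from h import *
plan([.600,.1647,.018],-1)
p=viewer.capture('wrist');save(p,'w2.png')"
```

```text
to [0.6, 0.1647, 0.018] yaw -1 dp [21.41  5.31  0.29] twist [ 0.1 -0.2  0.7]
to [0.6, 0.1647, 0.018] yaw 179 dp [21.41  5.31  0.29] twist [-179.9   -1.1   -0.4]
t 7.2 pos [0.5495 0.1675 0.2327] gap 0.0120 F [-0.3 -0.3 -0.3] q1 0.17 q6 0.19 jawyaw -0.9 tool axes (cols): [[-0.012, 1.0, -0.016], [0.004, -0.016, -1.0], [-1.0, -0.012, -0.004]]
```

View pics/w2.png

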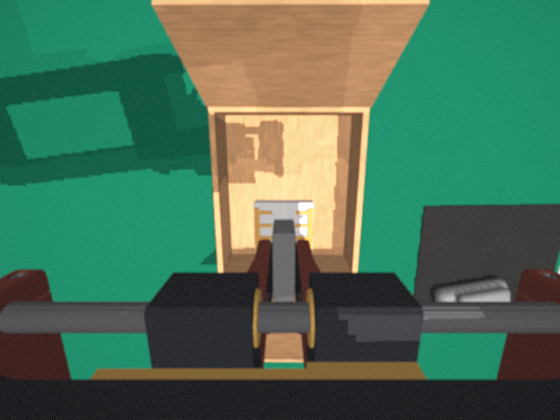

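The wrist view shows the carrier held at (285,240) with its bar along carton y, inside an empty carton. I lower it into the +x slot.

Call:
{"api": "carry_out", "payload": {
  "deltas": [
    {"dp":[0,3,0.3],"twist":[0,-0.2,0.7],"jaw":0.5},
    {"dp":[0,2.05,0],"twist":[0,0,0],"jaw":0.5},
    {"dp":[4,0,0],"twist":[0,0,0],"jaw":0.5},
    {"dp":[4,0,0],"twist":[0,0,0],"jaw":0.5},
    {"dp":[4,0,0],"twist":[0,0,0],"jaw":0.5},
    {"dp":[4,0,0],"twist":[0,0,0],"jaw":0.5},
    {"dp":[3,0,0],"twist":[0,0,0],"jaw":0.5},
    {"dp":[0,0,0],"twist":[0,0,0],"jaw":0.5}
  ]
}}

```text
time_s: 8.1
eef_pos: [0.5967, 0.1632, 0.0383]
tcp_rot: [-0.494, -0.502, -0.498, 0.506]
ft_force: [-0.6, -0.5, -1.4]
finger_gap: 0.0117
```

```bash
python3 -c "
from h import *
plan([.600,.1647,.019],-1)"
```

```text
to [0.6, 0.1647, 0.019] yaw -1 dp [ 1.93  0.34 -0.15] twist [0.1 0.1 0.4]
to [0.6, 0.1647, 0.019] yaw 179 dp [ 1.93  0.34 -0.15] twist [-1.799e+02 -7.000e-01  1.000e-01]
t 8.1 pos [0.5967 0.1632 0.0383] gap 0.0117 F [-0.6 -0.5 -1.4] q1 0.16 q6 0.17 jawyaw -0.9 tool axes (cols): [[-0.008, 1.0, -0.016], [-0.001, -0.016, -1.0], [-1.0, -0.008, 0.001]]
```

Call:
{"api": "carry_out", "payload": {
  "deltas": [
    {"dp":[1,0.3,-0.1],"twist":[0,0,0.4],"jaw":0.5},
    {"dp":[0.9,0,0],"twist":[0,0,0],"jaw":0.5},
    {"dp":[0,0,0],"twist":[0,0,0],"jaw":0.5},
    {"dp":[0,0,0],"twist":[0,0,0],"jaw":2.2},
    {"dp":[0,0,0],"twist":[0,0,0],"jaw":2.2},
    {"dp":[0,0,0],"twist":[0,0,0],"jaw":2.2}
  ]
}}

```text
time_s: 8.7
eef_pos: [0.6042, 0.165, 0.0245]
tcp_rot: [0.498, 0.507, 0.494, -0.502]
ft_force: [-0.0, 0.4, 1.3]
finger_gap: 0.0219
```

Call:
{"api": "carry_out", "payload": {
  "deltas": [
    {"dp":[-1,0,0],"twist":[0,0,0],"jaw":2.2},
    {"dp":[-4,0,0],"twist":[0,0,0],"jaw":2.2},
    {"dp":[-4,0,0],"twist":[0,0,0],"jaw":2.2},
    {"dp":[-4,0,0],"twist":[0,0,0],"jaw":2.2},
    {"dp":[-4,0,0],"twist":[0,0,0],"jaw":2.2},
    {"dp":[-4,0,0],"twist":[0,0,0],"jaw":4},
    {"dp":[0,0,0],"twist":[0,0,0],"jaw":4}
  ]
}}

```text
time_s: 9.4
eef_pos: [0.6058, 0.1655, 0.2413]
tcp_rot: [0.5, 0.51, 0.491, -0.499]
ft_force: [0.6, -0.1, 0.6]
finger_gap: 0.0347
```

```bash
python3 -c "
from h import *
plan([.5534,-.374,.15],95.5)
plan([.439,-.3615,.15],77)
bars('side'); bars('scene')
p=viewer.capture('scene');w=cloud(p)
m=(abs(w[...,0]-.552)<.08)&(abs(w[...,1]-.1655)<.09)&(w[...,2]>.011)&(w[...,2]<.05)
b=w[m];print(len(b), b[b[:,2]>.033].mean(0),b.min(0),b.max(0))"
```

```text
to [0.5534, -0.374, 0.15] yaw 95.5 dp [ 8.89 -4.5  54.05] twist [-96.5   0.8  -1. ]
to [0.5534, -0.374, 0.15] yaw 275.5 dp [ 8.89 -4.5  54.05] twist [83.5 -1.  -0.8]
t 9.4 pos [0.6058 0.1655 0.2413] gap 0.0347 F [ 0.6 -0.1  0.6] q1 0.16 q6 0.17 jawyaw -1.0 tool axes (cols): [[0.02, 1.0, -0.017], [0.002, -0.017, -1.0], [-1.0, 0.02, -0.003]]
to [0.439, -0.3615, 0.15] yaw 77 dp [  8.67 -15.96  52.99] twist [-78.    0.6  -1.1]
to [0.439, -0.3615, 0.15] yaw 257 dp [  8.67 -15.96  52.99] twist [102.   -1.1  -0.7]
t 9.4 pos [0.6058 0.1655 0.2413] gap 0.0347 F [ 0.6 -0.1  0.6] q1 0.16 q6 0.17 jawyaw -1.0 tool axes (cols): [[0.02, 1.0, -0.017], [0.002, -0.017, -1.0], [-1.0, 0.02, -0.003]]
side (0.565, -0.243) none
side (0.554, -0.374) 112 [ 0.55311221 -0.37445872] [0.03993494 0.01363516] 8.050721168518066 0.03727528138751621
side (0.439, -0.362) 113 [ 0.43898447 -0.36247085] [0.04029614 0.01459809] -16.29949951171875 0.0375401738202408
scene (0.565, -0.243) none
scene (0.554, -0.374) 185 [ 0.55336641 -0.37431221] [0.03969254 0.01292828] 7.139665126800537 0.036115014086089844
scene (0.439, -0.362) 143 [ 0.43859414 -0.3619488 ] [0.0411667 0.0126554] -11.475387573242188 0.03610027752194
148 [0.56094845 0.18541929 0.03991683] [0.47200122 0.14430862 0.01211804] [0.60987278 0.25446755 0.04916643]
```

Call:
{"api": "carry_out", "payload": {
  "deltas": [
    {"dp":[0,-0.4,4.9],"twist":[0,0,-1.1],"jaw":4},
    {"dp":[0,-0.4,4.9],"twist":[0,0,0],"jaw":4},
    {"dp":[0,-0.4,4.9],"twist":[0,0,0],"jaw":4},
    {"dp":[0,-0.4,4.9],"twist":[0,0,0],"jaw":4},
    {"dp":[0,-0.4,4.9],"twist":[0,0,0],"jaw":4},
    {"dp":[0,-0.4,4.9],"twist":[0,0,0],"jaw":4},
    {"dp":[0,-0.4,4.9],"twist":[0,0,0],"jaw":4},
    {"dp":[0,-0.4,4.9],"twist":[0,0,0],"jaw":4}
  ]
}}

```text
time_s: 10.35
eef_pos: [0.5615, -0.2279, 0.2316]
tcp_rot: [-0.491, -0.501, -0.5, 0.507]
ft_force: [0.1, -1.2, -0.1]
finger_gap: 0.0398
```

Call:
{"api": "carry_out", "payload": {
  "deltas": [
    {"dp":[0,-0.4,4.9],"twist":[0,0,0],"jaw":4},
    {"dp":[0,-0.4,4.9],"twist":[0,0,0],"jaw":4},
    {"dp":[0,-0.4,4.9],"twist":[0,0,0],"jaw":4},
    {"dp":[0,0,0],"twist":[8.5,0,0],"jaw":4},
    {"dp":[0,0,0],"twist":[8.5,0,0],"jaw":4},
    {"dp":[0,0,0],"twist":[8.5,0,0],"jaw":4},
    {"dp":[0,0,0],"twist":[8.5,0,0],"jaw":4},
    {"dp":[0,0,0],"twist":[8.5,0,0],"jaw":4}
  ]
}}

```text
time_s: 11.15
eef_pos: [0.5476, -0.3726, 0.2312]
tcp_rot: [-0.274, -0.646, -0.28, 0.655]
ft_force: [0.7, 0.8, 0.6]
finger_gap: 0.0402
```

Call:
{"api": "carry_out", "payload": {
  "deltas": [
    {"dp":[2,0,0],"twist":[8.5,0,0],"jaw":4},
    {"dp":[2,0,0],"twist":[8.5,0,0],"jaw":4},
    {"dp":[2,0,0],"twist":[8.5,0,0],"jaw":4},
    {"dp":[2,0,0],"twist":[8.5,0,0],"jaw":4},
    {"dp":[0,0,0],"twist":[6,0,0],"jaw":4},
    {"dp":[0,0,0],"twist":[0,0,0],"jaw":4}
  ]
}}

```text
time_s: 11.75
eef_pos: [0.5463, -0.372, 0.1508]
tcp_rot: [-0.038, -0.7, -0.042, 0.711]
ft_force: [0.5, 0.4, -0.3]
finger_gap: 0.0399
```

```bash
python3 -c "
from h import *
bars('wrist')
plan([.5532,-.374,.0115],96.5)"
```

```text
wrist (0.565, -0.243) none
wrist (0.554, -0.374) 481 [ 0.55299155 -0.37377278] [0.03926188 0.01099472] 6.5953049659729 0.03564313929860961
wrist (0.439, -0.362) 248 [ 0.44405449 -0.36284153] [0.02937026 0.01200598] -13.441162109375 0.03542272829734535
to [0.5532, -0.374, 0.0115] yaw 96.5 dp [14.02  0.29 -0.81] twist [-179.8   -0.4    1.2]
to [0.5532, -0.374, 0.0115] yaw 276.5 dp [14.02  0.29 -0.81] twist [0.2 0.8 0.3]
t 11.8 pos [ 0.5469 -0.3725  0.1518] gap 0.0399 F [0.5 0.1 0.4] q1 -0.70 q6 0.76 jawyaw -83.3 tool axes (cols): [[-0.014, 0.116, -0.993], [0.003, -0.993, -0.116], [-1.0, -0.005, 0.014]]
```

Call:
{"api": "carry_out", "payload": {
  "deltas": [
    {"dp":[3,0.2,-0.6],"twist":[0.2,0.8,0.3],"jaw":4},
    {"dp":[4,0,0],"twist":[0,0,0],"jaw":4},
    {"dp":[4,0,0],"twist":[0,0,0],"jaw":4},
    {"dp":[3,0,0],"twist":[0,0,0],"jaw":4},
    {"dp":[0,0,0],"twist":[0,0,0],"jaw":0.5},
    {"dp":[0,0,0],"twist":[0,0,0],"jaw":0.5},
    {"dp":[0,0,0],"twist":[0,0,0],"jaw":0.5},
    {"dp":[0,0,0],"twist":[0,0,0],"jaw":0.5}
  ]
}}

```text
time_s: 12.6
eef_pos: [0.5554, -0.3759, 0.0159]
tcp_rot: [0.041, 0.708, 0.037, -0.704]
ft_force: [-0.8, 0.3, 8.2]
finger_gap: 0.012
```

Call:
{"api": "carry_out", "payload": {
  "deltas": [
    {"dp":[-2,0,0],"twist":[0,0,0],"jaw":0.5},
    {"dp":[-4,0,0],"twist":[0,0,0],"jaw":0.5},
    {"dp":[-4,0,0],"twist":[0,0,0],"jaw":0.5},
    {"dp":[-4,0,0],"twist":[0,0,0],"jaw":0.5},
    {"dp":[-4,0,0],"twist":[0,0,0],"jaw":0.5},
    {"dp":[-4,0,0],"twist":[0,0,0],"jaw":0.5},
    {"dp":[0,0,0],"twist":[0,0,0],"jaw":0.5}
  ]
}}

```text
time_s: 13.3
eef_pos: [0.5567, -0.377, 0.2425]
tcp_rot: [0.044, 0.711, 0.035, -0.701]
ft_force: [0.6, 0.5, -0.2]
finger_gap: 0.0121
```

```bash
python3 -c "
from h import *
plan([.552,.1655,.24],-1)"
```

```text
to [0.552, 0.1655, 0.24] yaw -1 dp [ -0.41 -53.96  -5.53] twist [-82.6  -0.   -1.1]
to [0.552, 0.1655, 0.24] yaw 179 dp [ -0.41 -53.96  -5.53] twist [97.4 -1.2  0. ]
t 13.3 pos [ 0.5567 -0.377   0.2425] gap 0.0121 F [ 0.6  0.5 -0.2] q1 -0.70 q6 0.76 jawyaw -83.7 tool axes (cols): [[0.014, 0.111, -0.994], [-0.012, -0.994, -0.111], [-1.0, 0.013, -0.012]]
```

Call:
{"api": "carry_out", "payload": {
  "deltas": [
    {"dp":[0,-4.9,-0.5],"twist":[0,0,-0.8],"jaw":0.5},
    {"dp":[0,-4.9,-0.5],"twist":[0,0,0],"jaw":0.5},
    {"dp":[0,-4.9,-0.5],"twist":[0,0,0],"jaw":0.5},
    {"dp":[0,-4.9,-0.5],"twist":[0,0,0],"jaw":0.5},
    {"dp":[0,-4.9,-0.5],"twist":[0,0,0],"jaw":0.5},
    {"dp":[0,-4.9,-0.5],"twist":[0,0,0],"jaw":0.5},
    {"dp":[0,-4.9,-0.5],"twist":[0,0,0],"jaw":0.5},
    {"dp":[0,-4.9,-0.5],"twist":[0,0,0],"jaw":0.5}
  ]
}}

```text
time_s: 14.1
eef_pos: [0.5494, 0.0216, 0.2379]
tcp_rot: [0.035, 0.707, 0.043, -0.705]
ft_force: [0.4, -0.9, -0.4]
finger_gap: 0.0118
```

Call:
{"api": "carry_out", "payload": {
  "deltas": [
    {"dp":[0,-4.9,-0.5],"twist":[0,0,0],"jaw":0.5},
    {"dp":[0,-4.9,-0.5],"twist":[0,0,0],"jaw":0.5},
    {"dp":[0,-4.9,-0.5],"twist":[0,0,0],"jaw":0.5},
    {"dp":[0,0,0],"twist":[-8.5,0,0],"jaw":0.5},
    {"dp":[0,0,0],"twist":[-8.5,0,0],"jaw":0.5},
    {"dp":[0,0,0],"twist":[-8.5,0,0],"jaw":0.5},
    {"dp":[0,0,0],"twist":[-8.5,0,0],"jaw":0.5},
    {"dp":[0,0,0],"twist":[-8.5,0,0],"jaw":0.5}
  ]
}}

```text
time_s: 14.9
eef_pos: [0.5483, 0.1675, 0.2393]
tcp_rot: [0.291, 0.645, 0.298, -0.641]
ft_force: [0.6, 0.3, -1.1]
finger_gap: 0.012
```

Call:
{"api": "carry_out", "payload": {
  "deltas": [
    {"dp":[0,0,0],"twist":[-8.5,0,0],"jaw":0.5},
    {"dp":[0,0,0],"twist":[-8.5,0,0],"jaw":0.5},
    {"dp":[0,0,0],"twist":[-8.5,0,0],"jaw":0.5},
    {"dp":[0,0,0],"twist":[-8.5,0,0],"jaw":0.5},
    {"dp":[0,0,0],"twist":[-6.1,0,0],"jaw":0.5},
    {"dp":[0,0,0],"twist":[0,0,0],"jaw":0.5},
    {"dp":[0,0,0],"twist":[0,0,0],"jaw":0.5}
  ]
}}

```text
time_s: 15.6
eef_pos: [0.5485, 0.1674, 0.2392]
tcp_rot: [0.492, 0.509, 0.497, -0.502]
ft_force: [0.1, -0.7, -0.8]
finger_gap: 0.012
```

```bash
python3 -c "
from h import *
p=viewer.capture('wrist');w=cloud(p)
m=(abs(w[...,0]-.552)<.078)&(abs(w[...,1]-.1655)<.093)&(w[...,2]>.033)&(w[...,2]<.05)
b=w[m&(w[...,0]>.57)];print(len(b), rect(b) if len(b) else '')
plan([.552,.1655,.022],-1)"
```

```text
325 (array([0.61048774, 0.12941606]), array([0.11698368, 0.01917273]), -79.12514686584473)
to [0.552, 0.1655, 0.022] yaw -1 dp [21.71  0.32  0.43] twist [-0.2 -0.6 -0.1]
to [0.552, 0.1655, 0.022] yaw 179 dp [21.71  0.32  0.43] twist [ 1.798e+02 -1.000e-01  1.000e+00]
t 15.7 pos [0.5485 0.1674 0.2391] gap 0.0117 F [ 0.4 -0.6 -0.7] q1 0.17 q6 0.19 jawyaw -1.2 tool axes (cols): [[0.002, 1.0, -0.021], [0.011, -0.021, -1.0], [-1.0, 0.002, -0.011]]
```

Call:
{"api": "carry_out", "payload": {
  "deltas": [
    {"dp":[1,0.35,0.2],"twist":[0,-0.6,0],"jaw":0.5},
    {"dp":[4,0,0],"twist":[0,0,0],"jaw":0.5},
    {"dp":[4,0,0],"twist":[0,0,0],"jaw":0.5},
    {"dp":[4,0,0],"twist":[0,0,0],"jaw":0.5},
    {"dp":[4,0,0],"twist":[0,0,0],"jaw":0.5},
    {"dp":[3,0,0],"twist":[0,0,0],"jaw":0.5},
    {"dp":[0,0,0],"twist":[0,0,0],"jaw":0.5}
  ]
}}

```text
time_s: 16.35
eef_pos: [0.5486, 0.1648, 0.0344]
tcp_rot: [-0.494, -0.503, -0.497, 0.507]
ft_force: [-1.3, 0.2, -1.5]
finger_gap: 0.0118
```

```bash
python3 -c "
from h import *
plan([.552,.1655,.021],-1)"
```

```text
to [0.552, 0.1655, 0.021] yaw -1 dp [ 1.34  0.35 -0.08] twist [-0.1  0.1  0.4]
to [0.552, 0.1655, 0.021] yaw 179 dp [ 1.34  0.35 -0.08] twist [ 1.799e+02  7.000e-01 -1.000e-01]
t 16.4 pos [0.5486 0.1648 0.0344] gap 0.0118 F [-1.3  0.2 -1.5] q1 0.17 q6 0.19 jawyaw -1.1 tool axes (cols): [[-0.007, 1.0, -0.02], [-0.001, -0.02, -1.0], [-1.0, -0.007, 0.001]]
```

Call:
{"api": "carry_out", "payload": {
  "deltas": [
    {"dp":[0.8,0.2,-0.1],"twist":[0,0,0.4],"jaw":0.5},
    {"dp":[0.5,0,0],"twist":[0,0,0],"jaw":0.5},
    {"dp":[0,0,0],"twist":[0,0,0],"jaw":0.5},
    {"dp":[0,0,0],"twist":[0,0,0],"jaw":2.2},
    {"dp":[0,0,0],"twist":[0,0,0],"jaw":2.2},
    {"dp":[0,0,0],"twist":[0,0,0],"jaw":2.2}
  ]
}}

```text
time_s: 16.95
eef_pos: [0.5551, 0.1666, 0.0267]
tcp_rot: [0.498, 0.507, 0.493, -0.502]
ft_force: [-0.2, 1.1, -0.3]
finger_gap: 0.0222
```

Call:
{"api": "carry_out", "payload": {
  "deltas": [
    {"dp":[-1,0,0],"twist":[0,0,0],"jaw":2.2},
    {"dp":[-4,0,0],"twist":[0,0,0],"jaw":2.2},
    {"dp":[-4,0,0],"twist":[0,0,0],"jaw":2.2},
    {"dp":[-4,0,0],"twist":[0,0,0],"jaw":2.2},
    {"dp":[-4,0,0],"twist":[0,0,0],"jaw":2.2},
    {"dp":[-4,0,0],"twist":[0,0,0],"jaw":4},
    {"dp":[0,0,0],"twist":[0,0,0],"jaw":4}
  ]
}}

```text
time_s: 17.65
eef_pos: [0.5564, 0.1672, 0.2431]
tcp_rot: [0.5, 0.51, 0.491, -0.499]
ft_force: [1.4, -0.2, 0.1]
finger_gap: 0.0347
```

```bash
python3 -c "
from h import *
plan([.439,-.3615,.15],77)
p=bars('side'); bars('scene')
p=viewer.capture('wrist');save(p,'w3.png')"
```

```text
to [0.439, -0.3615, 0.15] yaw 77 dp [  8.94 -10.93  53.11] twist [-78.1   0.6  -1.1]
to [0.439, -0.3615, 0.15] yaw 257 dp [  8.94 -10.93  53.11] twist [101.9  -1.1  -0.7]
t 17.6 pos [0.5564 0.1672 0.2431] gap 0.0347 F [ 1.4 -0.2  0.1] q1 0.17 q6 0.19 jawyaw -1.1 tool axes (cols): [[0.02, 1.0, -0.019], [0.003, -0.019, -1.0], [-1.0, 0.02, -0.003]]
side (0.565, -0.243) none
side (0.554, -0.374) none
side (0.439, -0.362) 111 [ 0.43925781 -0.36172114] [0.03988158 0.01428663] -12.720626831054688 0.037931085303707784
scene (0.565, -0.243) none
scene (0.554, -0.374) none
scene (0.439, -0.362) 144 [ 0.43873433 -0.36157632] [0.0420862  0.01263786] -11.595245361328125 0.03647760350679333
```

View pics/w3.png

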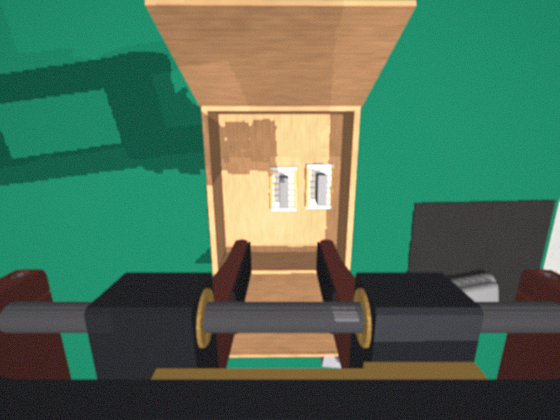

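Two carriers sit flat in the carton, at (284,188) and (318,186). Now the third.

Call:
{"api": "carry_out", "payload": {
  "deltas": [
    {"dp":[0,-1,4.8],"twist":[0,0,-1.1],"jaw":4},
    {"dp":[0,-1,4.8],"twist":[0,0,0],"jaw":4},
    {"dp":[0,-1,4.8],"twist":[0,0,0],"jaw":4},
    {"dp":[0,-1,4.8],"twist":[0,0,0],"jaw":4},
    {"dp":[0,-1,4.8],"twist":[0,0,0],"jaw":4},
    {"dp":[0,-1,4.8],"twist":[0,0,0],"jaw":4},
    {"dp":[0,-1,4.8],"twist":[0,0,0],"jaw":4},
    {"dp":[0,-1,4.8],"twist":[0,0,0],"jaw":4}
  ]
}}

```text
time_s: 18.6
eef_pos: [0.4636, -0.2171, 0.2346]
tcp_rot: [-0.491, -0.502, -0.499, 0.507]
ft_force: [1.2, 0.2, 0.2]
finger_gap: 0.0399
```

Call:
{"api": "carry_out", "payload": {
  "deltas": [
    {"dp":[0,-1,4.8],"twist":[0,0,0],"jaw":4},
    {"dp":[0,-1,4.8],"twist":[0,0,0],"jaw":4},
    {"dp":[0,-1,4.8],"twist":[0,0,0],"jaw":4},
    {"dp":[0,0,0],"twist":[-8.5,0,0],"jaw":4},
    {"dp":[0,0,0],"twist":[-8.5,0,0],"jaw":4},
    {"dp":[0,0,0],"twist":[-8.5,0,0],"jaw":4},
    {"dp":[0,0,0],"twist":[-8.5,0,0],"jaw":4},
    {"dp":[0,0,0],"twist":[-8.5,0,0],"jaw":4}
  ]
}}

```text
time_s: 19.4
eef_pos: [0.4317, -0.3584, 0.2345]
tcp_rot: [0.64, 0.288, 0.65, -0.29]
ft_force: [0.4, 0.4, 0.5]
finger_gap: 0.0402
```

Call:
{"api": "carry_out", "payload": {
  "deltas": [
    {"dp":[2,0,0],"twist":[-8.5,0,0],"jaw":4},
    {"dp":[2,0,0],"twist":[-8.5,0,0],"jaw":4},
    {"dp":[2,0,0],"twist":[-8.5,0,0],"jaw":4},
    {"dp":[2,0,0],"twist":[-8.5,0,0],"jaw":4},
    {"dp":[0,0,0],"twist":[-2.1,0,0],"jaw":4},
    {"dp":[0,0,0],"twist":[0,0,0],"jaw":4}
  ]
}}

```text
time_s: 20.0
eef_pos: [0.4305, -0.3578, 0.1541]
tcp_rot: [0.698, 0.078, 0.708, -0.076]
ft_force: [-0.1, 0.6, -0.4]
finger_gap: 0.0402
```

```bash
python3 -c "
from h import *
bars('wrist')
plan([.439,-.3615,.0125],77.5)"
```

```text
wrist (0.565, -0.243) none
wrist (0.554, -0.374) none
wrist (0.439, -0.362) 453 [ 0.43833774 -0.36094937] [0.04002098 0.01159852] -14.380821228027344 0.03575190152561828
to [0.439, -0.3615, 0.0125] yaw 77.5 dp [14.23 -0.14  1.04] twist [-0.  -0.8 -0. ]
to [0.439, -0.3615, 0.0125] yaw 257.5 dp [14.23 -0.14  1.04] twist [180.   -0.    1.2]
t 20.1 pos [ 0.431  -0.3584  0.155 ] gap 0.0400 F [ 1.1 -0.4  0.3] q1 -0.81 q6 -2.16 jawyaw 77.5 tool axes (cols): [[-0.013, 0.217, 0.976], [0.003, 0.976, -0.217], [-1.0, 0.0, -0.014]]
```

Call:
{"api": "carry_out", "payload": {
  "deltas": [
    {"dp":[3,-0.1,0.8],"twist":[0,-0.8,0],"jaw":4},
    {"dp":[4,0,0],"twist":[0,0,0],"jaw":4},
    {"dp":[4,0,0],"twist":[0,0,0],"jaw":4},
    {"dp":[3.2,0,0],"twist":[0,0,0],"jaw":4},
    {"dp":[0,0,0],"twist":[0,0,0],"jaw":0.5},
    {"dp":[0,0,0],"twist":[0,0,0],"jaw":0.5},
    {"dp":[0,0,0],"twist":[0,0,0],"jaw":0.5},
    {"dp":[0,0,0],"twist":[0,0,0],"jaw":0.5}
  ]
}}

```text
time_s: 20.85
eef_pos: [0.4407, -0.3633, 0.0165]
tcp_rot: [0.705, 0.075, 0.701, -0.078]
ft_force: [0.7, 1.0, 5.4]
finger_gap: 0.0117
```

Call:
{"api": "carry_out", "payload": {
  "deltas": [
    {"dp":[-2,0,0],"twist":[0,0,0],"jaw":0.5},
    {"dp":[-4,0,0],"twist":[0,0,0],"jaw":0.5},
    {"dp":[-4,0,0],"twist":[0,0,0],"jaw":0.5},
    {"dp":[-4,0,0],"twist":[0,0,0],"jaw":0.5},
    {"dp":[-4,0,0],"twist":[0,0,0],"jaw":0.5},
    {"dp":[-4,0,0],"twist":[0,0,0],"jaw":0.5},
    {"dp":[0,0,0],"twist":[0,0,0],"jaw":0.5}
  ]
}}

```text
time_s: 21.55
eef_pos: [0.4418, -0.3646, 0.2422]
tcp_rot: [0.708, 0.073, 0.698, -0.081]
ft_force: [0.3, -0.4, 0.2]
finger_gap: 0.0117
```

```bash
python3 -c "
from h import *
plan([.501,.1665,.24],-1)"
```

```text
to [0.501, 0.1665, 0.24] yaw -1 dp [-0.34 53.14 -5.69] twist [78.5  1.  -0.1]
to [0.501, 0.1665, 0.24] yaw 179 dp [-0.34 53.14 -5.69] twist [-1.015e+02  1.000e-01  1.100e+00]
t 21.6 pos [ 0.4418 -0.3646  0.2422] gap 0.0117 F [ 0.3 -0.4  0.2] q1 -0.81 q6 -2.16 jawyaw 77.5 tool axes (cols): [[0.012, 0.216, 0.976], [-0.012, 0.976, -0.216], [-1.0, -0.009, 0.014]]
```

Call:
{"api": "carry_out", "payload": {
  "deltas": [
    {"dp":[0,4.8,-0.5],"twist":[0,0.8,0],"jaw":0.5},
    {"dp":[0,4.8,-0.5],"twist":[0,0,0],"jaw":0.5},
    {"dp":[0,4.8,-0.5],"twist":[0,0,0],"jaw":0.5},
    {"dp":[0,4.8,-0.5],"twist":[0,0,0],"jaw":0.5},
    {"dp":[0,4.8,-0.5],"twist":[0,0,0],"jaw":0.5},
    {"dp":[0,4.8,-0.5],"twist":[0,0,0],"jaw":0.5},
    {"dp":[0,4.8,-0.5],"twist":[0,0,0],"jaw":0.5},
    {"dp":[0,4.8,-0.5],"twist":[0,0,0],"jaw":0.5}
  ]
}}

```text
time_s: 22.35
eef_pos: [0.4823, 0.0238, 0.2346]
tcp_rot: [0.699, 0.077, 0.706, -0.077]
ft_force: [0.5, 0.2, -0.7]
finger_gap: 0.0121
```

Call:
{"api": "carry_out", "payload": {
  "deltas": [
    {"dp":[0,4.8,-0.5],"twist":[0,0,0],"jaw":0.5},
    {"dp":[0,4.8,-0.5],"twist":[0,0,0],"jaw":0.5},
    {"dp":[0,4.8,-0.5],"twist":[0,0,0],"jaw":0.5},
    {"dp":[0,0,0],"twist":[8.5,0,0],"jaw":0.5},
    {"dp":[0,0,0],"twist":[8.5,0,0],"jaw":0.5},
    {"dp":[0,0,0],"twist":[8.5,0,0],"jaw":0.5},
    {"dp":[0,0,0],"twist":[8.5,0,0],"jaw":0.5},
    {"dp":[0,0,0],"twist":[8.5,0,0],"jaw":0.5}
  ]
}}

```text
time_s: 23.15
eef_pos: [0.4987, 0.1657, 0.2342]
tcp_rot: [0.623, 0.327, 0.63, -0.33]
ft_force: [0.1, 0.0, -0.6]
finger_gap: 0.0118
```

Call:
{"api": "carry_out", "payload": {
  "deltas": [
    {"dp":[0,0,0],"twist":[8.5,0,0],"jaw":0.5},
    {"dp":[0,0,0],"twist":[8.5,0,0],"jaw":0.5},
    {"dp":[0,0,0],"twist":[8.5,0,0],"jaw":0.5},
    {"dp":[0,0,0],"twist":[8.5,0,0],"jaw":0.5},
    {"dp":[0,0,0],"twist":[2.1,0,0],"jaw":0.5},
    {"dp":[0,0,0],"twist":[0,0,0],"jaw":0.5},
    {"dp":[0,0,0],"twist":[0,0,0],"jaw":0.5}
  ]
}}

```text
time_s: 23.85
eef_pos: [0.499, 0.1656, 0.2343]
tcp_rot: [-0.493, -0.502, -0.499, 0.507]
ft_force: [0.6, -0.5, -0.5]
finger_gap: 0.0114
```

```bash
python3 -c "
from h import *
plan([.501,.1665,.022],-1)"
```

```text
to [0.501, 0.1665, 0.022] yaw -1 dp [21.22  0.43 -0.08] twist [ 0.  -0.   0.6]
to [0.501, 0.1665, 0.022] yaw 179 dp [21.22  0.43 -0.08] twist [-1.8e+02 -1.0e+00 -1.0e-01]
t 23.9 pos [0.499  0.1656 0.2343] gap 0.0114 F [ 0.6 -0.5 -0.5] q1 0.19 q6 0.20 jawyaw -1.0 tool axes (cols): [[-0.011, 1.0, -0.017], [0.001, -0.017, -1.0], [-1.0, -0.011, -0.001]]
```

Call:
{"api": "carry_out", "payload": {
  "deltas": [
    {"dp":[1,0.4,0],"twist":[0,0,0.6],"jaw":0.5},
    {"dp":[4,0,0],"twist":[0,0,0],"jaw":0.5},
    {"dp":[4,0,0],"twist":[0,0,0],"jaw":0.5},
    {"dp":[4,0,0],"twist":[0,0,0],"jaw":0.5},
    {"dp":[4,0,0],"twist":[0,0,0],"jaw":0.5},
    {"dp":[2.5,0,0],"twist":[0,0,0],"jaw":0.5},
    {"dp":[0,0,0],"twist":[0,0,0],"jaw":0.5}
  ]
}}

```text
time_s: 24.55
eef_pos: [0.5001, 0.1651, 0.0362]
tcp_rot: [-0.494, -0.502, -0.497, 0.506]
ft_force: [-0.3, -0.4, -1.1]
finger_gap: 0.0118
```

```bash
python3 -c "
from h import *
plan([.501,.1665,.021],-1)"
```

```text
to [0.501, 0.1665, 0.021] yaw -1 dp [ 1.52  0.09 -0.15] twist [-0.   0.   0.4]
to [0.501, 0.1665, 0.021] yaw 179 dp [ 1.52  0.09 -0.15] twist [ 1.8e+02  6.0e-01 -1.0e-01]
t 24.6 pos [0.5001 0.1651 0.0362] gap 0.0118 F [-0.3 -0.4 -1.1] q1 0.19 q6 0.20 jawyaw -1.0 tool axes (cols): [[-0.007, 1.0, -0.018], [-0.001, -0.018, -1.0], [-1.0, -0.007, 0.001]]
```

Call:
{"api": "carry_out", "payload": {
  "deltas": [
    {"dp":[0.9,0,-0.1],"twist":[0,0,0.4],"jaw":0.5},
    {"dp":[0.6,0,0],"twist":[0,0,0],"jaw":0.5},
    {"dp":[0,0,0],"twist":[0,0,0],"jaw":0.5},
    {"dp":[0,0,0],"twist":[0,0,0],"jaw":2.2},
    {"dp":[0,0,0],"twist":[0,0,0],"jaw":2.2},
    {"dp":[0,0,0],"twist":[0,0,0],"jaw":2.2}
  ]
}}

```text
time_s: 25.15
eef_pos: [0.5037, 0.1668, 0.0249]
tcp_rot: [0.497, 0.507, 0.494, -0.502]
ft_force: [-0.2, -0.0, 0.1]
finger_gap: 0.0219
```

Call:
{"api": "carry_out", "payload": {
  "deltas": [
    {"dp":[-1,0,0],"twist":[0,0,0],"jaw":2.2},
    {"dp":[-4,0,0],"twist":[0,0,0],"jaw":2.2},
    {"dp":[-4,0,0],"twist":[0,0,0],"jaw":2.2},
    {"dp":[-4,0,0],"twist":[0,0,0],"jaw":2.2},
    {"dp":[-4,0,0],"twist":[0,0,0],"jaw":2.2},
    {"dp":[-4,0,0],"twist":[0,0,-1.1],"jaw":0},
    {"dp":[0,0,0],"twist":[0,0,0],"jaw":0}
  ]
}}

```text
time_s: 25.85
eef_pos: [0.5057, 0.1674, 0.2409]
tcp_rot: [0.494, 0.505, 0.496, -0.504]
ft_force: [1.4, 0.5, 0.7]
finger_gap: 0.0095
```

```bash
python3 -c "
from h import *
plan([.549,-0.015,.24],-1)
p=viewer.capture('wrist');save(p,'w4.png')
bars('side')
p=viewer.capture('scene')
for d in spotter.landmark_of(p,'carrier1'): print(np.round(d['xyz'],3),round(d['score'],2))"
```

```text
to [0.549, -0.015, 0.24] yaw -1 dp [ 0.02  4.67 18.15] twist [-0.1 -0.2  0.1]
to [0.549, -0.015, 0.24] yaw 179 dp [ 0.02  4.67 18.15] twist [1.799e+02 1.000e-01 3.000e-01]
t 25.9 pos [0.5057 0.1674 0.2409] gap 0.0095 F [1.4 0.5 0.7] q1 0.19 q6 0.21 jawyaw -1.1 tool axes (cols): [[-0.002, 1.0, -0.019], [0.003, -0.019, -1.0], [-1.0, -0.002, -0.003]]
side (0.565, -0.243) none
side (0.554, -0.374) none
side (0.439, -0.362) none
[0.606 0.167 0.007] 0.66
[ 0.443 -0.451 -0.001] 0.62
[ 0.353 -0.286  0.003] 0.59
[ 0.635 -0.072 -0.001] 0.4
```

View pics/w4.png

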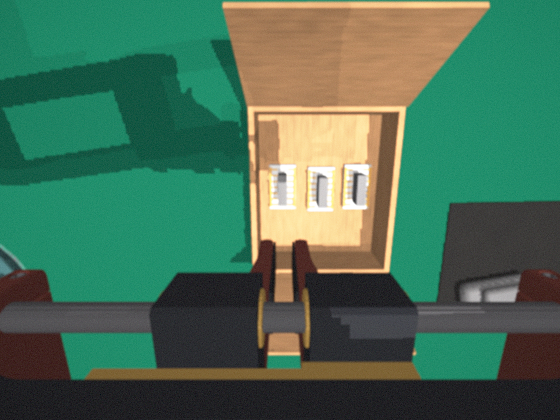

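All three carriers lie flat side by side, at (283,187), (320,187) and (356,186). Before closing, I check the blind spot behind the outer flap for a hidden fourth carrier.

Call:
{"api": "carry_out", "payload": {
  "deltas": [
    {"dp":[-3,0.9,-4],"twist":[0,0,0],"jaw":0},
    {"dp":[-3,0.9,-4],"twist":[0,0,0],"jaw":0},
    {"dp":[-3,0.9,-4],"twist":[0,0,0],"jaw":0},
    {"dp":[-3,0.9,-4],"twist":[0,0,0],"jaw":0},
    {"dp":[0,0.9,-4],"twist":[0,0,0],"jaw":0},
    {"dp":[0,0,0],"twist":[0,0,0],"jaw":0}
  ]
}}

```text
time_s: 26.65
eef_pos: [0.5515, 0.3675, 0.3498]
tcp_rot: [-0.492, -0.501, -0.5, 0.507]
ft_force: [-0.6, -0.9, -1.5]
finger_gap: 0.0006
```

```bash
python3 -c "
from h import *
plan([.549,-0.015,.24],-1)
p=viewer.capture('wrist');save(p,'w5.png')"
```

```text
to [0.549, -0.015, 0.24] yaw -1 dp [10.91  0.48 38.26] twist [ 0.1 -0.1  0.8]
to [0.549, -0.015, 0.24] yaw 179 dp [10.91  0.48 38.26] twist [-179.9   -1.3   -0.2]
t 26.6 pos [0.5515 0.3675 0.3498] gap 0.0006 F [-0.6 -0.9 -1.5] q1 0.48 q6 0.49 jawyaw -0.9 tool axes (cols): [[-0.014, 1.0, -0.015], [0.002, -0.015, -1.0], [-1.0, -0.014, -0.002]]
```

View pics/w5.png

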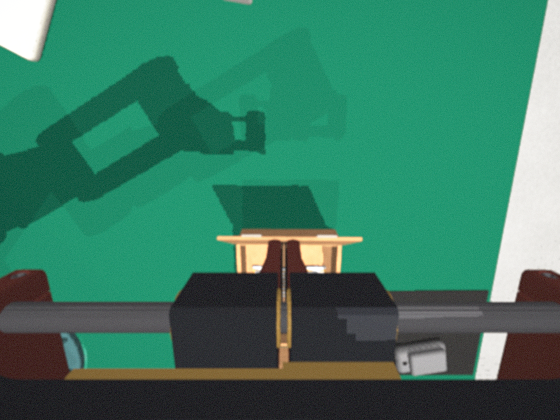

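The view shows no fourth carrier behind the carton. Next I go outside the inner flap.

Call:
{"api": "carry_out", "payload": {
  "deltas": [
    {"dp":[0,0,4.9],"twist":[0,0,0.8],"jaw":0},
    {"dp":[0,0,4.9],"twist":[0,0,0],"jaw":0},
    {"dp":[1,0,4.9],"twist":[0,0,0],"jaw":0},
    {"dp":[2,0,4.9],"twist":[0,0,0],"jaw":0},
    {"dp":[2,0,4.9],"twist":[0,0,0],"jaw":0},
    {"dp":[2,0,4.9],"twist":[0,0,0],"jaw":0},
    {"dp":[2,0,4.9],"twist":[0,0,0],"jaw":0},
    {"dp":[2,0,4.9],"twist":[0,0,0],"jaw":0}
  ]
}}

```text
time_s: 27.5
eef_pos: [0.5416, -0.0178, 0.2449]
tcp_rot: [-0.494, -0.504, -0.496, 0.505]
ft_force: [0.4, 0.1, 0.2]
finger_gap: 0.0002
```

Call:
{"api": "carry_out", "payload": {
  "deltas": [
    {"dp":[4,0,0],"twist":[0,0,0],"jaw":0},
    {"dp":[4,0,0],"twist":[0,0,0],"jaw":0},
    {"dp":[2,0,0],"twist":[0,0,0],"jaw":0},
    {"dp":[0,0,0],"twist":[0,0,0],"jaw":0}
  ]
}}

```text
time_s: 27.9
eef_pos: [0.5394, -0.0157, 0.1429]
tcp_rot: [-0.492, -0.503, -0.498, 0.507]
ft_force: [-0.6, 0.1, -0.2]
finger_gap: 0.0003
```

```bash
cat >> h.py <<'E'
def flaps():
    for n in ['scene','side']:
        p=viewer.capture(n)
        for t in ['inner_flap_edge','outer_flap_edge','seal_a_top']:
            print(n,t,[(np.round(d['xyz'],3).tolist(),round(d['score'],2)) for d in spotter.landmark_of(p,t)[:3]])
    return p
E
python3 -c "
from h import *
flaps()
plan([.549,0.03,.13],-1)"
```

```text
scene inner_flap_edge [([0.548, 0.028, 0.159], 0.91)]
scene outer_flap_edge [([0.557, 0.321, 0.187], 0.96)]
scene seal_a_top [([0.505, 0.305, 0.139], 0.85)]
side inner_flap_edge [([0.55, 0.029, 0.159], 0.73)]
side outer_flap_edge [([0.557, 0.319, 0.192], 0.98), ([0.602, 0.301, 0.139], 0.23)]
side seal_a_top [([0.665, -0.219, -0.001], 0.38)]
to [0.549, 0.03, 0.13] yaw -1 dp [ 1.83  0.28 -4.53] twist [-0.1 -0.  -0.2]
to [0.549, 0.03, 0.13] yaw 179 dp [ 1.83  0.28 -4.53] twist [179.9  -0.3   0. ]
t 28.3 pos [ 0.5453 -0.0152  0.1483] gap 0.0007 F [ 0.3  0.  -0.2] q1 -0.15 q6 -0.14 jawyaw -1.1 tool axes (cols): [[0.003, 1.0, -0.018], [0.0, -0.018, -1.0], [-1.0, 0.003, -0.0]]
```

Call:
{"api": "carry_out", "payload": {
  "deltas": [
    {"dp":[0.3,0.2,-1.8],"twist":[0,0,0],"jaw":0},
    {"dp":[0.3,0.2,-1.9],"twist":[0,0,0],"jaw":0},
    {"dp":[-0.3,0,-1.5],"twist":[0,0,0],"jaw":0},
    {"dp":[-0.3,0,-1.6],"twist":[0,0,0],"jaw":0},
    {"dp":[0,0,-1.5],"twist":[0,0,0],"jaw":0},
    {"dp":[0.4,0,-1.6],"twist":[0,0,0],"jaw":0},
    {"dp":[0.7,0,-1.4],"twist":[0,0,0],"jaw":0},
    {"dp":[1,0,-1.3],"twist":[0,0,0],"jaw":0}
  ]
}}

```text
time_s: 29.1
eef_pos: [0.5513, 0.1121, 0.1259]
tcp_rot: [0.496, 0.505, 0.495, -0.504]
ft_force: [0.6, -1.1, 0.6]
finger_gap: 0.0007
```

Call:
{"api": "carry_out", "payload": {
  "deltas": [
    {"dp":[1.2,0,-1],"twist":[0,0,0],"jaw":0},
    {"dp":[1.4,0,-0.8],"twist":[0,0,0],"jaw":0},
    {"dp":[1.2,0,-0.4],"twist":[0,0,0],"jaw":0},
    {"dp":[1.1,0,-0.2],"twist":[0,0,0],"jaw":0},
    {"dp":[0.5,0,0],"twist":[0,0,0],"jaw":0},
    {"dp":[0,0,0],"twist":[0,0,0],"jaw":0}
  ]
}}

```text
time_s: 29.7
eef_pos: [0.5508, 0.1344, 0.0713]
tcp_rot: [-0.495, -0.505, -0.495, 0.505]
ft_force: [-0.2, 0.3, -0.1]
finger_gap: 0.0001
```

```bash
python3 -c "
from h import *
flaps()
plan([.549,.136,.069],-1)"
```

```text
scene inner_flap_edge [([0.551, 0.166, 0.067], 0.59), ([0.558, 0.32, 0.186], 0.43)]
scene outer_flap_edge [([0.557, 0.319, 0.187], 0.61), ([0.553, 0.166, 0.068], 0.53)]
scene seal_a_top [([0.501, 0.303, 0.141], 0.81)]
side inner_flap_edge [([0.55, 0.169, 0.066], 0.87)]
side outer_flap_edge [([0.557, 0.32, 0.191], 0.71)]
side seal_a_top [([0.554, 0.165, 0.003], 0.36)]
to [0.549, 0.136, 0.069] yaw -1 dp [ 0.36 -0.27 -0.13] twist [-0.1 -0.  -0.1]
to [0.549, 0.136, 0.069] yaw 179 dp [ 0.36 -0.27 -0.13] twist [ 1.799e+02 -2.000e-01  1.000e-01]
t 30.1 pos [0.5517 0.1346 0.0726] gap 0.0005 F [ 0.4 -0.6  0.4] q1 0.12 q6 0.14 jawyaw -1.1 tool axes (cols): [[0.002, 1.0, -0.019], [0.001, -0.019, -1.0], [-1.0, 0.002, -0.001]]
```

Call:
{"api": "carry_out", "payload": {
  "deltas": [
    {"dp":[0.4,0,0],"twist":[0,0,0],"jaw":0},
    {"dp":[0,0,0],"twist":[0,0,0],"jaw":0}
  ]
}}

```text
time_s: 30.3
eef_pos: [0.5522, 0.1348, 0.07]
tcp_rot: [0.496, 0.505, 0.495, -0.504]
ft_force: [-2.9, -0.1, 15.5]
finger_gap: 0.0005
```

Call:
{"api": "carry_out", "payload": {
  "deltas": [
    {"dp":[-4.5,0,0],"twist":[0,0,0],"jaw":0},
    {"dp":[-4.5,0,0],"twist":[0,0,0],"jaw":0},
    {"dp":[-4.5,0,0],"twist":[0,0,0],"jaw":0},
    {"dp":[-4.5,0,0],"twist":[0,0,0],"jaw":0},
    {"dp":[-1,0.1,-4.8],"twist":[0,0,0],"jaw":0},
    {"dp":[0,0.1,-4.8],"twist":[0,0,0],"jaw":0},
    {"dp":[0,0.1,-4.8],"twist":[0,0,0],"jaw":0},
    {"dp":[0,0.1,-4.8],"twist":[0,0,0],"jaw":0}
  ]
}}

```text
time_s: 31.1
eef_pos: [0.5587, 0.3282, 0.2585]
tcp_rot: [0.495, 0.505, 0.495, -0.504]
ft_force: [1.5, -0.0, -0.6]
finger_gap: 0.0002
```

Call:
{"api": "carry_out", "payload": {
  "deltas": [
    {"dp":[0,0.1,-4.8],"twist":[0,0,0],"jaw":0},
    {"dp":[4,0,-2],"twist":[0,0,0],"jaw":0},
    {"dp":[4,0,0],"twist":[0,0,0],"jaw":0},
    {"dp":[1.5,0,0],"twist":[0,0,0],"jaw":0},
    {"dp":[0,0,0],"twist":[0,0,0],"jaw":0}
  ]
}}

```text
time_s: 31.6
eef_pos: [0.5593, 0.3932, 0.1604]
tcp_rot: [-0.495, -0.503, -0.496, 0.506]
ft_force: [-0.6, 0.2, -0.5]
finger_gap: 0.0003
```

```bash
python3 -c "
from h import *
plan([.557,.33,.165],-1)
flaps()"
```

```text
to [0.557, 0.33, 0.165] yaw -1 dp [-0.44 -0.11  6.33] twist [-0.1  0.2  0.2]
to [0.557, 0.33, 0.165] yaw 179 dp [-0.44 -0.11  6.33] twist [179.9   0.4  -0.2]
t 31.6 pos [0.5593 0.3932 0.1604] gap 0.0003 F [-0.6  0.2 -0.5] q1 0.51 q6 0.53 jawyaw -1.1 tool axes (cols): [[-0.004, 1.0, -0.019], [-0.003, -0.019, -1.0], [-1.0, -0.004, 0.003]]
scene inner_flap_edge [([0.549, 0.167, 0.069], 0.91)]
scene outer_flap_edge [([0.557, 0.321, 0.188], 0.96)]
scene seal_a_top [([0.502, 0.302, 0.14], 0.82)]
side inner_flap_edge [([0.552, 0.171, 0.066], 0.6), ([0.603, 0.303, 0.138], 0.56)]
side outer_flap_edge [([0.558, 0.32, 0.191], 0.95)]
side seal_a_top [([0.504, 0.306, 0.138], 0.65)]
```

Call:
{"api": "carry_out", "payload": {
  "deltas": [
    {"dp":[-0.2,-0.4,3.3],"twist":[0,0,0],"jaw":0},
    {"dp":[-0.2,0,3.7],"twist":[0,0,0],"jaw":0},
    {"dp":[-0.6,0,2.2],"twist":[0,0,0],"jaw":0},
    {"dp":[-0.5,0,2.2],"twist":[0,0,0],"jaw":0},
    {"dp":[0.2,0,2],"twist":[0,0,0],"jaw":0},
    {"dp":[0.5,0,1.9],"twist":[0,0,0],"jaw":0},
    {"dp":[1,0,1.8],"twist":[0,0,0],"jaw":0},
    {"dp":[1.2,0,1.7],"twist":[0,0,0],"jaw":0}
  ]
}}

```text
time_s: 32.8
eef_pos: [0.554, 0.2056, 0.149]
tcp_rot: [0.496, 0.505, 0.495, -0.504]
ft_force: [-0.7, 1.0, 0.2]
finger_gap: 0.0005
```

Call:
{"api": "carry_out", "payload": {
  "deltas": [
    {"dp":[1.6,0,1.2],"twist":[0,0,0],"jaw":0},
    {"dp":[1.7,0,1.2],"twist":[0,0,0],"jaw":0},
    {"dp":[1.5,0,0.5],"twist":[0,0,0],"jaw":0},
    {"dp":[1.5,0,0.3],"twist":[0,0,0],"jaw":0},
    {"dp":[0.7,0,0],"twist":[0,0,0],"jaw":0},
    {"dp":[0,0,0],"twist":[0,0,0],"jaw":0}
  ]
}}

```text
time_s: 33.4
eef_pos: [0.5521, 0.1743, 0.0778]
tcp_rot: [-0.495, -0.504, -0.496, 0.505]
ft_force: [0.5, 0.3, 1.0]
finger_gap: 0.0004
```

```bash
python3 -c "
from h import *
plan([.552,.173,.074],-1)
p=flaps();save(p,'s2.png')"
```

```text
to [0.552, 0.173, 0.074] yaw -1 dp [ 0.38 -0.    0.13] twist [-0.1 -0.   0.1]
to [0.552, 0.173, 0.074] yaw 179 dp [ 0.38 -0.    0.13] twist [1.799e+02 1.000e-01 0.000e+00]
t 33.4 pos [0.5521 0.1743 0.0778] gap 0.0004 F [0.5 0.3 1. ] q1 0.19 q6 0.20 jawyaw -1.1 tool axes (cols): [[-0.002, 1.0, -0.019], [0.0, -0.019, -1.0], [-1.0, -0.002, -0.0]]
scene inner_flap_edge [([0.549, 0.167, 0.067], 0.59)]
scene outer_flap_edge [([0.554, 0.143, 0.078], 0.67)]
scene seal_a_top [([0.502, 0.194, 0.082], 0.96)]
side inner_flap_edge [([0.549, 0.169, 0.067], 0.79), ([0.432, -0.123, 0.0], 0.66), ([0.639, -0.066, 0.006], 0.5)]
side outer_flap_edge [([0.553, 0.143, 0.079], 0.86)]
side seal_a_top [([0.497, 0.196, 0.079], 0.8)]
```

Press the last few mm, then lift clear and move back toward the punch.

Call:
{"api": "carry_out", "payload": {
  "deltas": [
    {"dp":[0.3,0,0],"twist":[0,0,0],"jaw":0},
    {"dp":[0.3,0,0],"twist":[0,0,0],"jaw":0},
    {"dp":[0,0,0],"twist":[0,0,0],"jaw":0}
  ]
}}

```text
time_s: 34.1
eef_pos: [0.5535, 0.1749, 0.0742]
tcp_rot: [0.496, 0.505, 0.495, -0.504]
ft_force: [-1.8, 0.5, 8.7]
finger_gap: 0.0008
```

Call:
{"api": "carry_out", "payload": {
  "deltas": [
    {"dp":[-4.5,0,0],"twist":[0,0,0],"jaw":0},
    {"dp":[-4.5,0,0],"twist":[0,0,0],"jaw":0},
    {"dp":[-4,0,0],"twist":[0,0,0],"jaw":0},
    {"dp":[0,1.5,4],"twist":[0,0,0],"jaw":2},
    {"dp":[0,1.5,4],"twist":[0,0,0],"jaw":4},
    {"dp":[0,1.5,4],"twist":[0,0,0],"jaw":4},
    {"dp":[0,1.5,4],"twist":[0,0,0],"jaw":4},
    {"dp":[0,1.5,4],"twist":[0,0,0],"jaw":4}
  ]
}}

```text
time_s: 34.9
eef_pos: [0.6245, -0.0283, 0.203]
tcp_rot: [0.495, 0.505, 0.495, -0.504]
ft_force: [0.3, 0.5, 0.3]
finger_gap: 0.0362
```

```bash
python3 - <<'E'
from h import *
plan([.638,-.0715,.21],-1)
np.set_printoptions(precision=4,suppress=True)
p=viewer.capture('wrist');save(p,'w6.png')
flaps()
for n in ['scene','side','wrist']:
    p=viewer.capture(n); w=cloud(p); f=p['frame'].astype(int)
    m=(abs(w[...,0]-.552)<.09)&(abs(w[...,1]-.1655)<.11)&(w[...,2]>.077)&(w[...,2]<.085)&(f.min(-1)>130)
    for s in (w[...,0]<.552,w[...,0]>.552):
        b=w[m&s]; 
        if len(b)>20: print(n,'collar',len(b),*rect(b),np.median(b[:,2]))
    m=(abs(w[...,0]-.552)<.08)&(w[...,1]>.15)&(w[...,1]<.26)&(abs(w[...,2]-.075)<.01)&(f[...,0]-f[...,2]>40)
    b=w[m]; 
    if len(b)>50: print(n,'flap plane',np.linalg.lstsq(np.c_[b[:,:2]-[.552,.2],np.ones(len(b))],b[:,2],rcond=None)[0])
    m=(abs(w[...,0]-.638)<.05)&(abs(w[...,1]+.072)<.05)
    b=w[m&(w[...,2]>.07)&(w[...,2]<.2)]
    if len(b)>20:print('grip top',n,b[b[:,2]>.101].mean(0),rect(b))
    b=w[m&(abs(w[...,2]-.046)<.003)]
    if len(b)>20:print('stand',n,*rect(b))
E
```

```text
to [0.638, -0.0715, 0.21] yaw -1 dp [-0.7   1.43  4.3 ] twist [-0.1 -0.  -0.1]
to [0.638, -0.0715, 0.21] yaw 179 dp [-0.7   1.43  4.3 ] twist [ 1.799e+02 -1.000e-01  1.000e-01]
t 34.9 pos [ 0.6245 -0.0283  0.203 ] gap 0.0362 F [0.3 0.5 0.3] q1 -0.16 q6 -0.14 jawyaw -1.1 tool axes (cols): [[0.001, 1.0, -0.019], [0.001, -0.019, -1.0], [-1.0, 0.001, -0.001]]
scene inner_flap_edge [([0.553, 0.169, 0.066], 0.73)]
scene outer_flap_edge [([0.552, 0.143, 0.073], 0.78)]
scene seal_a_top [([0.503, 0.192, 0.08], 0.59)]
side inner_flap_edge [([0.552, 0.168, 0.066], 0.79)]
side outer_flap_edge [([0.554, 0.144, 0.076], 0.66)]
side seal_a_top []
scene collar 53 [0.6011 0.1901] [0.0279 0.0272] -85.49924945831299 0.07832071329135432
scene flap plane [0.     0.0009 0.0737]
grip top scene [ 0.6385 -0.0729  0.1051] (array([ 0.638 , -0.0718]), array([0.0211, 0.0198]), -59.06889724731445)
stand scene [ 0.6382 -0.0718] [0.0575 0.0564] 81.25261688232422
side collar 58 [0.5073 0.2167] [0.0856 0.0769] 56.291812896728516 0.0781755762034215
side collar 59 [0.5854 0.2057] [0.1076 0.0695] -83.56419801712036 0.07803391433302292
side flap plane [0.0002 0.0016 0.0745]
grip top side [ 0.638  -0.0736  0.1056] (array([ 0.6381, -0.0731]), array([0.0196, 0.0177]), 9.597121238708496)
stand side [ 0.6387 -0.0714] [0.0617 0.0544] 81.68367767333984
wrist flap plane [-0.0008 -0.0192  0.0727]
grip top wrist [ 0.6382 -0.0703  0.1055] (array([ 0.6382, -0.0709]), array([0.0201, 0.0199]), 89.1938247680664)
stand wrist [ 0.6383 -0.0713] [0.0567 0.056 ] 81.79872131347656
```

View pics/w6.png

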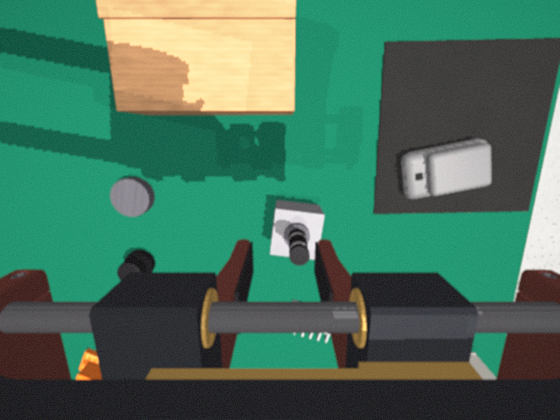

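The flap is shut (edge z 0.073–0.076). The punch shows at (297,240), standing upright at (0.638,-0.072). I go and grasp it.

Call:
{"api": "carry_out", "payload": {
  "deltas": [
    {"dp":[0,1.4,4.3],"twist":[0,0,0],"jaw":4.5},
    {"dp":[2,0,0],"twist":[0,0,0],"jaw":4.5},
    {"dp":[0,0,0],"twist":[0,0,0],"jaw":4.5},
    {"dp":[0,0,0],"twist":[0,0,0],"jaw":4.5}
  ],
  "newtons": 45
}}

```text
time_s: 35.9
eef_pos: [0.6368, -0.0692, 0.1829]
tcp_rot: [0.495, 0.505, 0.496, -0.504]
ft_force: [-0.6, 0.2, 0.4]
finger_gap: 0.0451
```

```bash
python3 -c "
from h import *
plan([.6382,-.0717,.062],-1)"
```

```text
to [0.6382, -0.0717, 0.062] yaw -1 dp [12.09  0.15  0.26] twist [-0.1 -0.1  0. ]
to [0.6382, -0.0717, 0.062] yaw 179 dp [12.09  0.15  0.26] twist [1.799e+02 0.000e+00 1.000e-01]
t 35.9 pos [ 0.6368 -0.0692  0.1829] gap 0.0451 F [-0.6  0.2  0.4] q1 -0.22 q6 -0.20 jawyaw -1.1 tool axes (cols): [[-0.0, 1.0, -0.018], [0.001, -0.018, -1.0], [-1.0, -0.001, -0.001]]
```

Call:
{"api": "carry_out", "payload": {
  "deltas": [
    {"dp":[2,0.15,0.2],"twist":[0,0,0],"jaw":4.5},
    {"dp":[3,0,0],"twist":[0,0,0],"jaw":4.5},
    {"dp":[3,0,0],"twist":[0,0,0],"jaw":4.5},
    {"dp":[2.5,0,0],"twist":[0,0,0],"jaw":4.5},
    {"dp":[1.6,0,0],"twist":[0,0,0],"jaw":4.5},
    {"dp":[0,0,0],"twist":[0,0,0],"jaw":4.5}
  ]
}}

```text
time_s: 36.5
eef_pos: [0.6375, -0.0706, 0.0606]
tcp_rot: [-0.495, -0.504, -0.497, 0.505]
ft_force: [-0.7, 0.2, 0.4]
finger_gap: 0.0452
```

Call:
{"api": "carry_out", "payload": {
  "deltas": [
    {"dp":[0,0,0],"twist":[0,0,0],"jaw":2.3},
    {"dp":[0,0,0],"twist":[0,0,0],"jaw":1.8},
    {"dp":[0,0,0],"twist":[0,0,0],"jaw":1},
    {"dp":[0,0,0],"twist":[0,0,0],"jaw":1},
    {"dp":[0,0,0],"twist":[0,0,0],"jaw":1}
  ]
}}

```text
time_s: 37.0
eef_pos: [0.6398, -0.0719, 0.0635]
tcp_rot: [0.496, 0.505, 0.495, -0.504]
ft_force: [-1.2, 0.7, 6.3]
finger_gap: 0.0194
```

```bash
python3 -c "
from h import *
plan([.6382,-.0717,.062],-1)"
```

```text
to [0.6382, -0.0717, 0.062] yaw -1 dp [ 0.15 -0.16 -0.02] twist [-0.1 -0.  -0.2]
to [0.6382, -0.0717, 0.062] yaw 179 dp [ 0.15 -0.16 -0.02] twist [179.9  -0.3   0. ]
t 37.0 pos [ 0.6398 -0.0719  0.0635] gap 0.0194 F [-1.2  0.7  6.3] q1 -0.22 q6 -0.20 jawyaw -1.1 tool axes (cols): [[0.003, 1.0, -0.019], [0.0, -0.019, -1.0], [-1.0, 0.003, -0.0]]
```

Call:
{"api": "carry_out", "payload": {
  "deltas": [
    {"dp":[-1,0,0],"twist":[0,0,0],"jaw":1},
    {"dp":[-2,0,0],"twist":[0,0,0],"jaw":1},
    {"dp":[-3,0,0],"twist":[0,0,0],"jaw":1},
    {"dp":[-3,0,0],"twist":[0,0,0],"jaw":1},
    {"dp":[-3,0,0],"twist":[0,0,0],"jaw":1},
    {"dp":[0,0,0],"twist":[0,0,0],"jaw":1},
    {"dp":[0,0,0],"twist":[0,0,0],"jaw":1}
  ]
}}

```text
time_s: 37.7
eef_pos: [0.639, -0.072, 0.1826]
tcp_rot: [0.496, 0.505, 0.495, -0.504]
ft_force: [-0.1, 1.1, -2.2]
finger_gap: 0.0194
```

```bash
cat >> h.py <<'E'
def punchpose():
    """fit punch lower part (shank, nose) from depth of scene+side below fingertips, relative to TCP"""
    from scipy.optimize import least_squares
    s=sensors.sense(); T=s['eef_pos']
    for n in ['scene','side']:
        p=viewer.capture(n); w=cloud(p)
        b=w[(np.hypot(w[...,0]-T[0],w[...,1]-T[1])<.035)&(w[...,2]<T[2]-.003)&(w[...,2]>T[2]-.075)]-T
        sh=b[(b[:,2]>-.042)&(b[:,2]<-.02)]  # shank d16
        def res(q): 
            ax=np.array([q[2],q[3],1]); ax/=np.linalg.norm(ax); d=sh-[q[0],q[1],-.03]; return np.linalg.norm(d-np.outer(d@ax,ax),axis=1)-.008
        r=least_squares(res,[0,0,0,0],loss='soft_l1',f_scale=.001); q=r.x
        print(n,len(b),len(sh),'axis xy at tcp-.03',np.round(q[:2]*1e3,1),'tilt',np.round(q[2:],3),'nose xy rel tcp (mm)',np.round((q[:2]-q[2:]*.0275)*1e3,1),'lowest rel',np.round(np.sort(b[:,2])[:5],4), 'rms',np.round(np.sqrt(np.mean(r.fun**2))*1e3,2))
        print('   lm',[(np.round((d['xyz']-T)*1e3,1).tolist(),round(d['score'],2)) for d in spotter.landmark_of(p,'punch_nose')[:2]])
    return p
E
python3 -c "
from h import *
plan([.6015,.1905,.16],-1)
p=punchpose();save(p,'s3.png')
u,v=proj(p,sensors.sense()['eef_pos']);u,v=int(u),int(v);cv2.imwrite('pics/s3c.png',cv2.resize(p['frame'][max(v-60,0):v+60,u-70:u+70,::-1],None,fx=5,fy=5,interpolation=2))"
```

```text
to [0.6015, 0.1905, 0.16] yaw -1 dp [  2.26  -4.25 -26.17] twist [-0.1 -0.  -0.1]
to [0.6015, 0.1905, 0.16] yaw 179 dp [  2.26  -4.25 -26.17] twist [179.9  -0.2   0. ]
t 37.7 pos [ 0.639  -0.072   0.1826] gap 0.0194 F [-0.1  1.1 -2.2] q1 -0.22 q6 -0.20 jawyaw -1.1 tool axes (cols): [[0.002, 1.0, -0.019], [0.0, -0.019, -1.0], [-1.0, 0.002, -0.0]]
scene 192 56 axis xy at tcp-.03 [-0.7  1.2] tilt [0.031 0.04 ] nose xy rel tcp (mm) [-1.6  0.1] lowest rel [-0.0588 -0.0565 -0.0563 -0.0559 -0.0556] rms 0.74
   lm [([2.6, 1.7, -60.9], 0.74)]
side 116 32 axis xy at tcp-.03 [-1.2  1.1] tilt [ 0.104 -0.004] nose xy rel tcp (mm) [-4.   1.2] lowest rel [-0.0577 -0.0572 -0.0563 -0.0553 -0.0553] rms 1.65
   lm [([-0.7, 6.9, -61.5], 0.65)]
```

View pics/s3c.png

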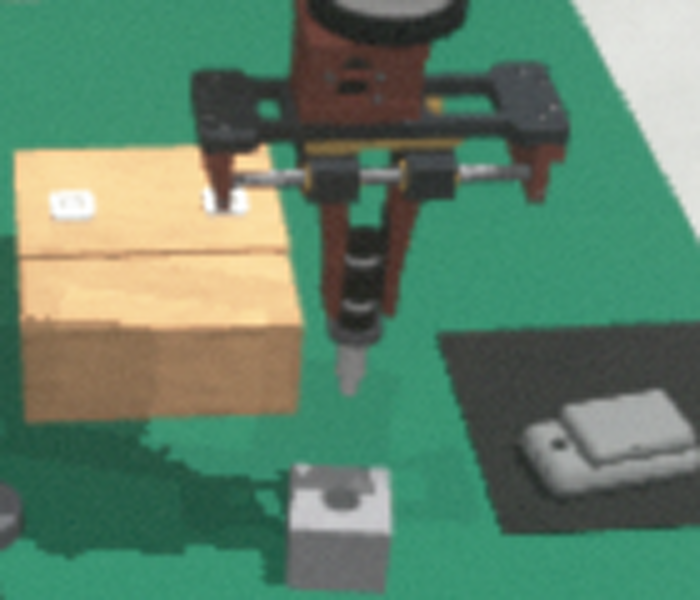

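The punch is held with a slight lean, nose toward -x. I move to hover over seal B at (225,203) in the crop and measure the nose against the seal in the same pictures.

Call:
{"api": "carry_out", "payload": {
  "deltas": [
    {"dp":[0,-0.65,-4.3],"twist":[0,0,0],"jaw":1},
    {"dp":[0,-0.65,-4.3],"twist":[0,0,0],"jaw":1},
    {"dp":[0,-0.65,-4.3],"twist":[0,0,0],"jaw":1},
    {"dp":[0,-0.65,-4.3],"twist":[0,0,0],"jaw":1},
    {"dp":[0,-0.65,-4.3],"twist":[0,0,0],"jaw":1},
    {"dp":[0.5,-0.65,-4.3],"twist":[0,0,0],"jaw":1},
    {"dp":[1.2,0,0],"twist":[0,0,0],"jaw":1},
    {"dp":[0,0,0],"twist":[0,0,0],"jaw":1}
  ]
}}

```text
time_s: 38.7
eef_pos: [0.6026, 0.1872, 0.1624]
tcp_rot: [-0.495, -0.503, -0.497, 0.505]
ft_force: [-1.1, -0.9, -2.9]
finger_gap: 0.0195
```

```bash
python3 - <<'E'
from h import *
plan([.604,.190,.15],-1)
p=punchpose()
T=sensors.sense()['eef_pos']
tiles=[]
for n in ['scene','side']:
    p=viewer.capture(n); u,v=map(int,proj(p,T-[0,0,.05])); f=p['frame'][v-30:v+30,u-40:u+40,::-1]
    print(n,u-40,v-30,'proj nose nominal',np.round(proj(p,T-[0,0,.0575]),1),'sealB mouth model',np.round(proj(p,[.6025,.1907,.079]),1),'sealA',np.round(proj(p,[.5025,.1924,.079]),1))
    tiles.append(cv2.resize(f,(800,600),interpolation=cv2.INTER_CUBIC)[:, :]); 
cv2.imwrite('pics/hov.png',cv2.resize(np.vstack(tiles),(400,600)) )
cv2.imwrite('pics/hov1.png',np.hstack([cv2.resize(t,(400,300)) for t in tiles]))
E
```

```text
to [0.604, 0.19, 0.15] yaw -1 dp [ 1.24  0.14 -0.28] twist [0.1 0.1 0.2]
to [0.604, 0.19, 0.15] yaw 179 dp [ 1.24  0.14 -0.28] twist [-1.799e+02 -3.000e-01  1.000e-01]
t 38.7 pos [0.6026 0.1872 0.1624] gap 0.0195 F [-1.1 -0.9 -2.9] q1 0.19 q6 0.21 jawyaw -0.9 tool axes (cols): [[-0.004, 1.0, -0.016], [-0.001, -0.016, -1.0], [-1.0, -0.004, 0.001]]
scene 143 45 axis xy at tcp-.03 [-1.3  0.5] tilt [ 0.036 -0.096] nose xy rel tcp (mm) [-2.3  3.1] lowest rel [-0.0581 -0.058  -0.0571 -0.0565 -0.0553] rms 1.29
   lm [([58.8, -400.4, -163.6], 0.38)]
side 78 28 axis xy at tcp-.03 [ 1.2 -0.9] tilt [-0.002 -0.094] nose xy rel tcp (mm) [1.2 1.7] lowest rel [-0.0558 -0.0543 -0.0529 -0.0502 -0.0495] rms 1.38
   lm [([2.0, 3.0, -56.0], 0.51)]
scene 311 114 proj nose nominal [351. 147.] sealB mouth model [349.6 155.3] sealA [314.5 145.6]
side 258 126 proj nose nominal [298.8 159. ] sealB mouth model [297.5 165.7] sealA [266.9 166.6]
```

View pics/hov1.png

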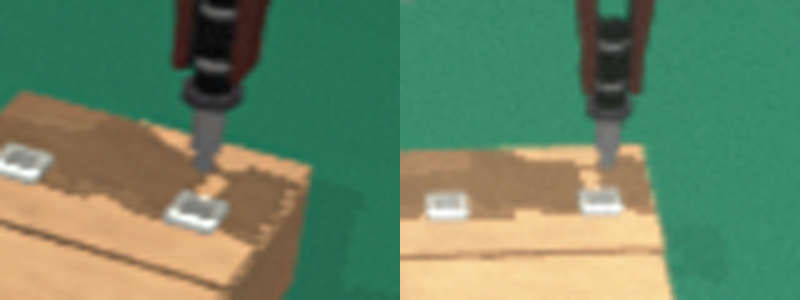

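Crop tiles are 5x, origins (311,114) and (258,126). The nose is at about (352,147.6) and (299.2,159.2), seal B's mouth at (350.4,156.2) and (298.2,166.4). Both match the model projections to under 1 px, so the nose lies under the TCP and the seal model holds. I shift and lower to just above the mouth.

Call:
{"api": "carry_out", "payload": {
  "deltas": [
    {"dp":[0.5,0,-0.35],"twist":[0,0,0.2],"jaw":1},
    {"dp":[0.8,0,0],"twist":[0,0,0],"jaw":1},
    {"dp":[0.5,0,0],"twist":[0,0,0],"jaw":1},
    {"dp":[0,0,0],"twist":[0,0,0],"jaw":1},
    {"dp":[0,0,0],"twist":[0,0,0],"jaw":1}
  ]
}}

```text
time_s: 39.5
eef_pos: [0.6047, 0.1902, 0.1469]
tcp_rot: [0.496, 0.506, 0.494, -0.504]
ft_force: [0.4, -0.0, -1.8]
finger_gap: 0.0192
```

```bash
python3 - <<'E'
from h import *
plan([.6025,.1907,.1365],-1)
T=sensors.sense()['eef_pos']
tiles=[]
for n in ['scene','side']:
    p=viewer.capture(n); u,v=map(int,proj(p,T-[0,0,.05])); f=p['frame'][v-20:v+25,u-22:u+23,::-1]
    print(n,u-22,v-20,'proj nose nominal',np.round(proj(p,T-[0,0,.0575]),1),'sealB mouth model',np.round(proj(p,[.6025,.1907,.079]),1))
    tiles.append(cv2.resize(f,(405,405),interpolation=cv2.INTER_CUBIC))
cv2.imwrite('pics/hov2.png',np.hstack(tiles)[:,:800])
E
```

```text
to [0.6025, 0.1907, 0.1365] yaw -1 dp [ 1.04 -0.23 -0.05] twist [-0.1 -0.  -0.2]
to [0.6025, 0.1907, 0.1365] yaw 179 dp [ 1.04 -0.23 -0.05] twist [179.9  -0.4   0. ]
t 39.5 pos [0.6047 0.1902 0.1469] gap 0.0192 F [ 0.4 -0.  -1.8] q1 0.20 q6 0.21 jawyaw -1.1 tool axes (cols): [[0.004, 1.0, -0.019], [0.0, -0.019, -1.0], [-1.0, 0.004, -0.0]]
scene 329 129 proj nose nominal [350.8 152.2] sealB mouth model [349.6 155.3]
side 276 141 proj nose nominal [298.3 163. ] sealB mouth model [297.5 165.7]
```

View pics/hov2.png

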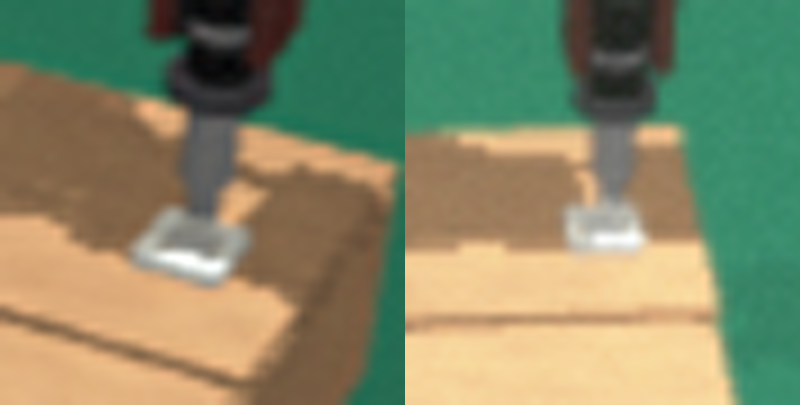

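Tiles are 9x. The nose minus seal offset is (1.4,-3.3) px and (1.0,-2.6) px, against predictions of (1.2,-3.1) and (0.8,-2.7). The nose is therefore at TCP xy, and I correct 2 mm in x and descend slowly.

Call:
{"api": "carry_out", "payload": {
  "deltas": [
    {"dp":[0,-0.25,-0.05],"twist":[0,0,0],"jaw":1},
    {"dp":[0.3,0,0],"twist":[0,0,0],"jaw":1},
    {"dp":[0.3,0,0],"twist":[0,0,0],"jaw":1},
    {"dp":[0,0,0],"twist":[0,0,0],"jaw":1},
    {"dp":[0,0,0],"twist":[0,0,0],"jaw":1}
  ]
}}

```text
time_s: 40.1
eef_pos: [0.6024, 0.1908, 0.1411]
tcp_rot: [0.496, 0.506, 0.494, -0.503]
ft_force: [-0.2, 0.5, -0.5]
finger_gap: 0.0195
```

```bash
python3 - <<'E'
from h import *
plan([.6025,.1907,.1365],-1)
E
```

```text
to [0.6025, 0.1907, 0.1365] yaw -1 dp [0.46 0.01 0.01] twist [-0.1 -0.  -0.3]
to [0.6025, 0.1907, 0.1365] yaw 179 dp [0.46 0.01 0.01] twist [179.9  -0.4   0. ]
t 40.1 pos [0.6024 0.1908 0.1411] gap 0.0195 F [-0.2  0.5 -0.5] q1 0.20 q6 0.22 jawyaw -1.1 tool axes (cols): [[0.004, 1.0, -0.019], [0.0, -0.019, -1.0], [-1.0, 0.004, -0.0]]
```

Call:
{"api": "carry_out", "payload": {
  "deltas": [
    {"dp":[0.15,0,0],"twist":[0,0,0],"jaw":1},
    {"dp":[0.15,0,0],"twist":[0,0,0],"jaw":1},
    {"dp":[0.15,0,0],"twist":[0,0,0],"jaw":1},
    {"dp":[0.1,0,0],"twist":[0,0,0],"jaw":1},
    {"dp":[0,0,0],"twist":[0,0,0],"jaw":1},
    {"dp":[0,0,0],"twist":[0,0,0],"jaw":1}
  ]
}}

```text
time_s: 40.7
eef_pos: [0.6025, 0.1908, 0.1358]
tcp_rot: [0.496, 0.506, 0.494, -0.503]
ft_force: [1.2, -0.1, -2.1]
finger_gap: 0.0192
```

Call:
{"api": "carry_out", "payload": {
  "deltas": [
    {"dp":[0.1,0,0],"twist":[0,0,0],"jaw":1},
    {"dp":[0.1,0,0],"twist":[0,0,0],"jaw":1},
    {"dp":[0,0,0],"twist":[0,0,0],"jaw":1},
    {"dp":[0,0,0],"twist":[0,0,0],"jaw":1}
  ]
}}

```text
time_s: 41.1
eef_pos: [0.6028, 0.1909, 0.1344]
tcp_rot: [0.496, 0.506, 0.494, -0.503]
ft_force: [-1.4, -0.5, 3.8]
finger_gap: 0.0192
```

Call:
{"api": "carry_out", "payload": {
  "deltas": [
    {"dp":[0.1,0,0],"twist":[0,0,0],"jaw":1},
    {"dp":[0.1,0,0],"twist":[0,0,0],"jaw":1},
    {"dp":[0.1,0,0],"twist":[0,0,0],"jaw":1},
    {"dp":[0,0,0],"twist":[0,0,0],"jaw":1}
  ]
}}

```text
time_s: 41.5
eef_pos: [0.6029, 0.1909, 0.1313]
tcp_rot: [0.496, 0.506, 0.494, -0.503]
ft_force: [-1.0, -0.4, 7.9]
finger_gap: 0.0191
```

Call:
{"api": "carry_out", "payload": {
  "deltas": [
    {"dp":[0.1,0,0],"twist":[0,0,0],"jaw":1},
    {"dp":[0.1,0,0],"twist":[0,0,0],"jaw":1},
    {"dp":[0,0,0],"twist":[0,0,0],"jaw":1}
  ]
}}

```text
time_s: 41.8
eef_pos: [0.6031, 0.191, 0.131]
tcp_rot: [0.497, 0.506, 0.494, -0.503]
ft_force: [-4.9, -0.9, 18.5]
finger_gap: 0.0195
```

The slug hit its hard stop with the nose at about z 0.0735 and around 20 N, so seal B is home. I lift straight off and go to seal A.

Call:
{"api": "carry_out", "payload": {
  "deltas": [
    {"dp":[-0.5,0,0],"twist":[0,0,0],"jaw":1},
    {"dp":[-1,0,0],"twist":[0,0,0],"jaw":1},
    {"dp":[-1.5,0,0],"twist":[0,0,0],"jaw":1},
    {"dp":[0,-3.3,0],"twist":[0,0,0],"jaw":1},
    {"dp":[0,-3.3,0],"twist":[0,0,0],"jaw":1},
    {"dp":[0,-3.3,0],"twist":[0,0,0],"jaw":1},
    {"dp":[0,0,0],"twist":[0,0,0],"jaw":1},
    {"dp":[0,0,0],"twist":[0,0,0],"jaw":1}
  ]
}}

```text
time_s: 42.6
eef_pos: [0.5031, 0.1927, 0.1584]
tcp_rot: [0.497, 0.506, 0.494, -0.503]
ft_force: [0.7, 0.3, -2.2]
finger_gap: 0.0194
```

```bash
python3 - <<'E'
from h import *
plan([.5025,.1924,.141],-1)
E
```

```text
to [0.5025, 0.1924, 0.141] yaw -1 dp [ 1.73 -0.07  0.03] twist [-0.  -0.  -0.3]
to [0.5025, 0.1924, 0.141] yaw 179 dp [ 1.73 -0.07  0.03] twist [180.   -0.4   0. ]
t 42.6 pos [0.5031 0.1927 0.1584] gap 0.0194 F [ 0.7  0.3 -2.2] q1 0.24 q6 0.26 jawyaw -1.0 tool axes (cols): [[0.005, 1.0, -0.018], [0.0, -0.018, -1.0], [-1.0, 0.005, -0.0]]
```

Call:
{"api": "carry_out", "payload": {
  "deltas": [
    {"dp":[0.8,-0.1,0],"twist":[0,0,0],"jaw":1},
    {"dp":[0.8,0,0],"twist":[0,0,0],"jaw":1},
    {"dp":[0,0,0],"twist":[0,0,0],"jaw":1},
    {"dp":[0,0,0],"twist":[0,0,0],"jaw":1}
  ]
}}

```text
time_s: 43.0
eef_pos: [0.5026, 0.1925, 0.1416]
tcp_rot: [0.496, 0.506, 0.494, -0.504]
ft_force: [-0.2, 0.2, -1.9]
finger_gap: 0.0196
```

```bash
python3 - <<'E'
from h import *
plan([.5025,.1924,.131],-1)
T=sensors.sense()['eef_pos']
tiles=[]
for n in ['scene','side']:
    p=viewer.capture(n); u,v=map(int,proj(p,T-[0,0,.05])); f=p['frame'][v-20:v+25,u-22:u+23,::-1]
    print(n,u-22,v-20,'proj nose nominal',np.round(proj(p,T-[0,0,.0575]),1),'sealA mouth model',np.round(proj(p,[.5025,.1924,.079]),1))
    tiles.append(cv2.resize(f,(400,400),interpolation=cv2.INTER_CUBIC))
cv2.imwrite('pics/hov3.png',np.hstack(tiles))
E
```

```text
to [0.5025, 0.1924, 0.131] yaw -1 dp [ 1.06 -0.02  0.01] twist [-0.1 -0.  -0.2]
to [0.5025, 0.1924, 0.131] yaw 179 dp [ 1.06 -0.02  0.01] twist [179.9  -0.3   0. ]
t 43.0 pos [0.5026 0.1925 0.1416] gap 0.0196 F [-0.2  0.2 -1.9] q1 0.24 q6 0.26 jawyaw -1.1 tool axes (cols): [[0.004, 1.0, -0.019], [0.0, -0.019, -1.0], [-1.0, 0.004, -0.0]]
scene 292 121 proj nose nominal [314.7 143.9] sealA mouth model [314.5 145.6]
side 244 143 proj nose nominal [266.9 165.2] sealA mouth model [266.9 166.6]
```

View pics/hov3.png

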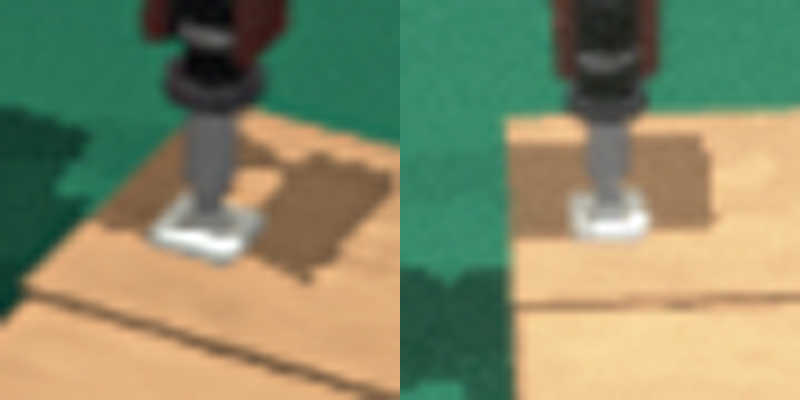

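The nose at (208,208) and (607,203) sits centrally over seal A's collar at (208,227) and (608,214). I drive it the same way.

Call:
{"api": "carry_out", "payload": {
  "deltas": [
    {"dp":[0.15,0,0],"twist":[0,0,0],"jaw":1},
    {"dp":[0.15,0,0],"twist":[0,0,0],"jaw":1},
    {"dp":[0.15,0,0],"twist":[0,0,0],"jaw":1},
    {"dp":[0.1,0,0],"twist":[0,0,0],"jaw":1},
    {"dp":[0.1,0,0],"twist":[0,0,0],"jaw":1},
    {"dp":[0.1,0,0],"twist":[0,0,0],"jaw":1},
    {"dp":[0,0,0],"twist":[0,0,0],"jaw":1}
  ]
}}

```text
time_s: 43.8
eef_pos: [0.5026, 0.1927, 0.1349]
tcp_rot: [0.496, 0.506, 0.494, -0.503]
ft_force: [-0.6, -1.0, -1.0]
finger_gap: 0.0192
```

Call:
{"api": "carry_out", "payload": {
  "deltas": [
    {"dp":[0.1,0,0],"twist":[0,0,0],"jaw":1},
    {"dp":[0.1,0,0],"twist":[0,0,0],"jaw":1},
    {"dp":[0.1,0,0],"twist":[0,0,0],"jaw":1},
    {"dp":[0,0,0],"twist":[0,0,0],"jaw":1}
  ]
}}

```text
time_s: 44.2
eef_pos: [0.5027, 0.1927, 0.132]
tcp_rot: [0.496, 0.506, 0.494, -0.503]
ft_force: [-1.5, -0.4, 5.4]
finger_gap: 0.0195
```

Call:
{"api": "carry_out", "payload": {
  "deltas": [
    {"dp":[0.1,0,0],"twist":[0,0,0],"jaw":1},
    {"dp":[0.1,0,0],"twist":[0,0,0],"jaw":1},
    {"dp":[0,0,0],"twist":[0,0,0],"jaw":1},
    {"dp":[0,0,0],"twist":[0,0,0],"jaw":1}
  ]
}}

```text
time_s: 44.6
eef_pos: [0.5028, 0.1928, 0.1311]
tcp_rot: [0.497, 0.506, 0.494, -0.503]
ft_force: [-4.5, -0.2, 15.6]
finger_gap: 0.0194
```

Seal A hit the same stop (TCP z 0.1311, about 17 N). I lift straight off and take the punch back to its stand.

Call:
{"api": "carry_out", "payload": {
  "deltas": [
    {"dp":[-0.5,0,0],"twist":[0,0,0],"jaw":1},
    {"dp":[-1.5,0,0],"twist":[0,0,0],"jaw":1},
    {"dp":[-3,0,0],"twist":[0,0,0],"jaw":1},
    {"dp":[0,2.35,4.35],"twist":[0,0,0],"jaw":1},
    {"dp":[0,2.35,4.35],"twist":[0,0,0],"jaw":1},
    {"dp":[0,2.35,4.35],"twist":[0,0,0],"jaw":1},
    {"dp":[0,2.35,4.35],"twist":[0,0,0],"jaw":1},
    {"dp":[0,2.35,4.35],"twist":[0,0,0],"jaw":1}
  ]
}}

```text
time_s: 45.4
eef_pos: [0.6163, -0.0289, 0.1796]
tcp_rot: [0.496, 0.506, 0.494, -0.503]
ft_force: [0.9, 1.1, -1.7]
finger_gap: 0.0195
```

Call:
{"api": "carry_out", "payload": {
  "deltas": [
    {"dp":[0,2.35,4.35],"twist":[0,0,0],"jaw":1},
    {"dp":[0,0,0],"twist":[0,0,0],"jaw":1},
    {"dp":[4,0,0],"twist":[0,0,0],"jaw":1},
    {"dp":[2,0,0],"twist":[0,0,0],"jaw":1},
    {"dp":[0,0,0],"twist":[0,0,0],"jaw":1},
    {"dp":[0,0,0],"twist":[0,0,0],"jaw":1}
  ]
}}

```text
time_s: 46.0
eef_pos: [0.6384, -0.0704, 0.12]
tcp_rot: [0.496, 0.506, 0.495, -0.503]
ft_force: [1.3, -0.9, -1.8]
finger_gap: 0.0188
```

```bash
python3 - <<'E'
from h import *
plan([.639,-.0718,.0645],-1)
T=sensors.sense()['eef_pos']
tiles=[]
for n in ['scene','side']:
    p=viewer.capture(n); u,v=map(int,proj(p,T-[0,0,.05])); f=p['frame'][v-25:v+35,u-30:u+30,::-1]
    print(n,u-30,v-25,'nose nominal',np.round(proj(p,T-[0,0,.0575]),1),'hole model',np.round(proj(p,[.6383,-.0715,.046]),1))
    tiles.append(cv2.resize(f,(400,400),interpolation=cv2.INTER_CUBIC))
cv2.imwrite('pics/hov4.png',np.hstack(tiles))
E
```

```text
to [0.639, -0.0718, 0.0645] yaw -1 dp [5.55 0.05 0.14] twist [-0.1 -0.1 -0.2]
to [0.639, -0.0718, 0.0645] yaw 179 dp [5.55 0.05 0.14] twist [ 1.799e+02 -3.000e-01  1.000e-01]
t 46.0 pos [ 0.6384 -0.0704  0.12  ] gap 0.0188 F [ 1.3 -0.9 -1.8] q1 -0.22 q6 -0.20 jawyaw -1.1 tool axes (cols): [[0.004, 1.0, -0.018], [0.001, -0.018, -1.0], [-1.0, 0.003, -0.001]]
scene 290 198 nose nominal [320.3 226.4] hole model [319.6 232.2]
side 291 193 nose nominal [320.9 220.7] hole model [320.5 225.4]
```

View pics/hov4.png

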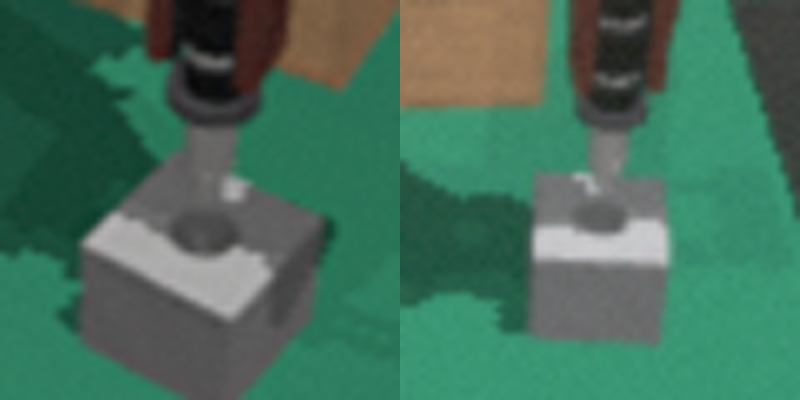

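The nose at (208,195) and (608,182) is nearly over the hole at (203,232) and (600,217). I lower with a 1.3 mm y correction.

Call:
{"api": "carry_out", "payload": {
  "deltas": [
    {"dp":[0.5,-0.05,0.13],"twist":[0,0,0],"jaw":1},
    {"dp":[1,0,0],"twist":[0,0,0],"jaw":1},
    {"dp":[1,0,0],"twist":[0,0,0],"jaw":1},
    {"dp":[1,0,0],"twist":[0,0,0],"jaw":1},
    {"dp":[1,0,0],"twist":[0,0,0],"jaw":1},
    {"dp":[0.6,0,0],"twist":[0,0,0],"jaw":1},
    {"dp":[0,0,0],"twist":[0,0,0],"jaw":1}
  ]
}}

```text
time_s: 46.8
eef_pos: [0.6375, -0.072, 0.0679]
tcp_rot: [0.496, 0.506, 0.495, -0.504]
ft_force: [0.6, -0.3, -1.6]
finger_gap: 0.0193
```

Call:
{"api": "carry_out", "payload": {
  "deltas": [
    {"dp":[0.2,0,0],"twist":[0,0,0],"jaw":1},
    {"dp":[0.2,0,0],"twist":[0,0,0],"jaw":1},
    {"dp":[0,0,0],"twist":[0,0,0],"jaw":1}
  ]
}}

```text
time_s: 47.1
eef_pos: [0.6386, -0.0722, 0.0654]
tcp_rot: [0.496, 0.506, 0.494, -0.503]
ft_force: [0.1, -0.7, -2.0]
finger_gap: 0.0195
```

Call:
{"api": "carry_out", "payload": {
  "deltas": [
    {"dp":[0.15,0,0],"twist":[0,0,0],"jaw":1},
    {"dp":[0,0,0],"twist":[0,0,0],"jaw":1},
    {"dp":[0,0,0],"twist":[0,0,0],"jaw":2.4},
    {"dp":[0,0,0],"twist":[0,0,0],"jaw":3},
    {"dp":[0,0,0],"twist":[0,0,0],"jaw":4},
    {"dp":[0,0,0],"twist":[0,0,0],"jaw":4.5},
    {"dp":[0,0,0],"twist":[0,0,0],"jaw":4.5}
  ]
}}

```text
time_s: 47.8
eef_pos: [0.6386, -0.0722, 0.064]
tcp_rot: [0.496, 0.506, 0.494, -0.503]
ft_force: [0.4, 0.4, 0.5]
finger_gap: 0.0446
```

Call:
{"api": "carry_out", "payload": {
  "deltas": [
    {"dp":[-2,0,0],"twist":[0,0,0],"jaw":4.5},
    {"dp":[-4,0,0],"twist":[0,0,0],"jaw":4.5},
    {"dp":[-4,0,0],"twist":[0,0,0],"jaw":4.5},
    {"dp":[-4,0,0],"twist":[0,0,0],"jaw":4.5},
    {"dp":[-2,-4,0],"twist":[0,0,0],"jaw":4.5},
    {"dp":[0,-4,0],"twist":[0,0,0],"jaw":4.5},
    {"dp":[0,-4,0],"twist":[0,0,0],"jaw":4.5},
    {"dp":[0,0,0],"twist":[0,0,0],"jaw":4.5}
  ]
}}

```text
time_s: 48.6
eef_pos: [0.5116, -0.0689, 0.2228]
tcp_rot: [0.495, 0.505, 0.496, -0.504]
ft_force: [0.3, -0.6, -0.4]
finger_gap: 0.0449
```

```bash
python3 - <<'E'
from h import *
s=sensors.sense();print(s['time_s'],s['eef_pos'],s['finger_gap'],s['ft_force'])
for n in ['scene','side']:
    p=viewer.capture(n); w=cloud(p); f=p['frame'].astype(int)
    m=(abs(w[...,0]-.638)<.05)&(abs(w[...,1]+.072)<.05)
    b=w[m&(w[...,2]>.06)&(w[...,2]<.2)]; print(n,'grip',rect(b[b[:,2]>.09]),rect(b[b[:,2]<.09]),'top',b[:,2].max())
    for t in ['outer_flap_edge','loupe','frame_stack','ring_gauge','punch']: print(t,[(np.round(d['xyz'],3).tolist(),round(d['score'],2)) for d in spotter.landmark_of(p,t)[:1]])
    m=(abs(w[...,0]-.552)<.08)&(w[...,1]>.15)&(w[...,1]<.26)&(abs(w[...,2]-.075)<.01)&(f[...,0]-f[...,2]>40)
    b=w[m]; print('flap plane',np.linalg.lstsq(np.c_[b[:,:2]-[.552,.2],np.ones(len(b))],b[:,2],rcond=None)[0])
    if n=='scene': cv2.imwrite('pics/end.png',cv2.resize(p['frame'][90:330,180:480,::-1],(750,600),interpolation=2))
E
```

```text
48.6 [ 0.51159095 -0.06893602  0.22283198] 0.04492891966305132 [ 0.30531407 -0.58887038 -0.36985283]
scene grip (array([ 0.63766001, -0.07231076]), array([0.01962489, 0.01957181]), 45.484439849853516) (array([ 0.64106348, -0.07785167]), array([0.01902613, 0.0107566 ]), 25.406158447265625) top 0.10719429601978192
outer_flap_edge [([0.556, 0.144, 0.072], 0.75)]
loupe [([0.431, -0.124, -0.004], 0.8)]
frame_stack [([0.662, -0.218, 0.001], 0.57)]
ring_gauge [([0.442, -0.029, 0.002], 0.85)]
punch []
flap plane [-0.00039983  0.00083845  0.07379013]
side grip (array([ 0.63848003, -0.07289543]), array([0.0207814 , 0.01777512]), 72.93246459960938) (array([ 0.63634053, -0.07717659]), array([0.01971857, 0.01376024]), -16.72833251953125) top 0.1092636051582809
outer_flap_edge [([0.552, 0.144, 0.08], 0.84)]
loupe []
frame_stack [([0.663, -0.216, -0.003], 0.43)]
ring_gauge [([0.44, -0.029, 0.001], 0.71)]
punch [([0.668, -0.216, -0.003], 0.45)]
flap plane [-0.00057469 -0.0007534   0.07452815]
```

View pics/end.png

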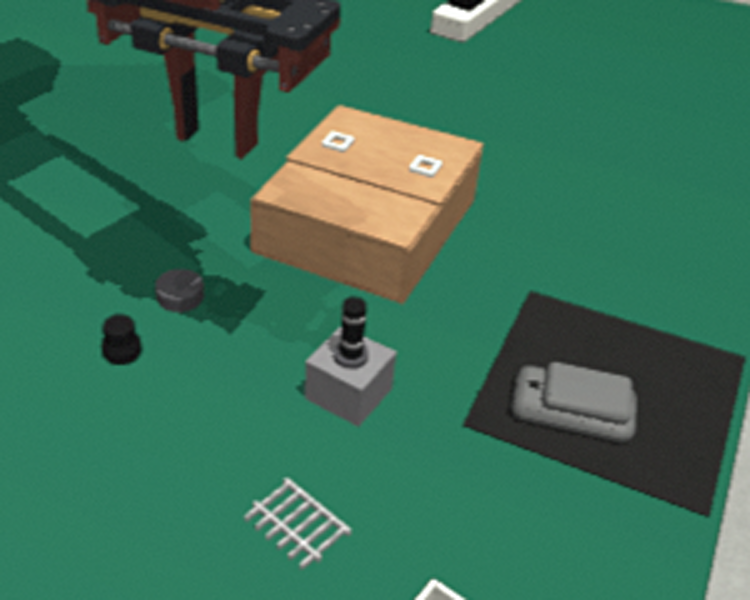

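The carton is shut with both seals at (338,140) and (425,165). The punch stands upright in its stand at (350,335), and the bystanders are in place. I hand the job in.

```bash
python3 -c "
from rig import arm; print(arm.job_done())"
```

```text
the job is handed in; nothing more can be done
None
```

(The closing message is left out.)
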